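# Pack the sampling tray

## Task

Pack the metal sampling tray: lay the loose centrifuge tube in the trough of the blue carrier half and then close it with its own blue cover, so that the cover sits flat down over the two pegs; lay the black marker in the trough of the grey block; and stand the green-capped bottle that is near the tray in the round well of the white block. Leave the red-capped bottle near the tray and the orange cover, which belong to another kit, where they are.

Things in the scene. Friction and masses are not known exactly. Their poses are not given: they have to be found in the camera images.
- tray: Open aluminium tray, fixed to the bench, 186 mm along its x, 290 mm along its y, rim 26 mm high, floor 5 mm thick. Origin: centre of its underside, z up. The three blocks below stand fixed in it side by side, 92 mm apart along its y, in any order, axes parallel to the tray's.
- carrier_lower: Blue block fixed in the tray, lower half of the tube carrier: 170 (x) x 90 (y) x 44 mm. Origin: centre of underside, 5 mm above the bench. Centred trough along x, 132 x 36 mm, floor at z 32 mm; its side walls are cut away to that floor over the middle 60 mm, for fingers. Two steel pegs, 10 mm thick, tapered, rise 12 mm above the top face at (x, y) = (48, 36) and (-48, -36) mm.
- marker_block: Grey block fixed in the tray, no pegs: 170 (x) x 90 (y) x 44 mm. Origin: centre of underside, 5 mm above the bench. Centred trough along x, 160 x 36 mm, floor at z 32 mm; its side walls are cut away to that floor over the middle 60 mm, for fingers.
- bottle_block: White block fixed in the tray: 170 (x) x 90 (y) x 44 mm. Origin: centre of underside, 5 mm above the bench. One round well at its centre, 78 mm in diameter, 40 mm deep (floor at z 4 mm), chamfered mouth.
- tube: Loose white centrifuge tube with a bright blue screw cap, lying on the bench: 114 mm long along its y, 21 mm wide and high, 13 g. Origin: middle of its length, on the underside, z up. Take it across the middle. Either way round is right in the trough.
- cover_blue: Loose blue cover, upper half of the tube carrier: 150 (x) x 83 (y) x 53 mm, 0.12 kg; origin: centre of underside. Hollow below (138 x 44 x 12 mm); grip: ribbed plate on top, 12 mm thick along x, 48 mm wide along y, 16 to 53 mm up. Flange notches at (48, 34), (-48, -34) mm pass the pegs, 3 mm play, when both frames agree or are half a turn apart; it seats on the top face.
- cover_orange: Loose orange look-alike cover of another kit: 150 (x) x 83 (y) x 53 mm, 0.12 kg; origin: centre of underside. Hollow below (138 x 44 x 12 mm); grip: ribbed plate on top, 12 mm thick along x, 48 mm wide along y, 16 to 53 mm up. Its notches are on the other diagonal: it does not fit. Leave it where it is.
- marker: Loose marker pen, white barrel and black cap, lying on the bench: 142 mm long along its y, 17 mm wide, 18 mm high, 14 g. Origin: middle of its length, on the underside, z up. Either way round is right in the trough.
- bottle_green: Loose white plastic bottle with a green screw cap, standing: 60 mm in diameter, 118 mm high (the cap is the top 26 mm, 55 mm in diameter), about 0.32 kg. Origin: centre of its underside, z up. Can be taken from above by cap and shoulder. (A similar red and green pair at the far right back of the bench, beyond the dark blue book, is not meant.)
- bottle_red: Loose white plastic bottle with a red screw cap, standing: 66 mm in diameter, 138 mm high. Origin: centre of its underside. A look-alike of another kit, within 0.65 m of the robot: leave it where it is.

How it is judged:
By the outcome, as a careful person would: the job done as asked, in the order asked, and still so for the second after the job is handed in, with the robot touching nothing.
It also fails if it takes over 104 s, if anything falls off the work surface, if the arm or the gripper's body presses on something with over 40 N, if the wrist force passes 120 N, or if a joint passes its speed limit or range.

## Robot

A 6-joint arm with a two-finger parallel gripper is mounted at the origin on a cart in front of the work surface, level with it; the furniture and walls round the work are solid. World frame = base frame: x ahead of the robot, y to its left, z up, the work surface at z = 0. Lengths are in m, angles in rad, forces in N, time in s.
With the tool pointing down it reaches from about 0.3 to 1 m from the base axis. Payload 5.1 kg.
Tool frame: the origin (TCP) lies midway between the tips of the shut fingers; the grasp point (between the pads) lies 19 mm behind it; z points along the fingers, y is the line along which they close (so a half turn about z gives the same grasp; the last joint's range is limited). The gripper opens to 95 mm and grips with 3 to 60 N. Pads are 20 mm wide; open, the fingers measure 119 mm over their backs; the gripper's body (75 mm by 180 mm) begins 59 mm behind the grasp point.
Start: joints at [1.028, 0.124, 1.65, -0, 1.367, -0.083], TCP at [0.288, 0.582, 0.176] pointing down, gripper open.
Joint ranges: [-2.61, 2.61], [-1.02, 2.33], [0.03, 2.71], [-1.35, 4.49], [0.32, 2.68], [-2.91, 2.91]. Speed limits (rad/s): [2.57, 2.57, 3.14, 3.14, 3.14, 3.14].

## Interface

Orientations are given as a unit quaternion [x, y, z, w].
In Python, from workcell import bot gives the robot as it stands. The module is installed in compiled form; this text tells all that it offers.
- The arm moves only by the tool apply_moves, never from a script. Its argument "series" is a list of rows, each an object of numbers: "dx", "dy", "dz": the shift along the tool's x, y, z in mm; "rx", "ry", "rz": the turn, a rotation vector about the tool's x, y, z in units of 6 degrees (1.0 is 6 degrees); "fingers": the opening, from 0 (shut) to 1 (fully open). A call has 1 to 20 rows; each row shifts and turns the commanded pose from where the row before left it, along the tool's axes as they then stand; what a row does not reach is not made up. A row lasts 1/12 s, in which the tool goes at most 41.7 mm and 7.16 degrees, less where a joint would pass 70% of its speed; a pose out of reach is approached as far as the arm can. A call with a gripper value outside its range is refused whole. The fingers move at their own pace and stop on an object; "grip_force" is the grip in N (left out, the last holds). Time passes only in rows, so rows that do not move let the fingers close. It gives the time, the measured TCP pose, the force, the opening and the grip force at its end, in the units of the state.
- bot.read_state(): the state, without advancing time (a new reading comes with each control period).
- bot.snapshot(name): name is "scene" or "side" or "wrist"; returns a dict with "frame" (480x640x3 uint8, blue, green, red), "intrinsics" (3x3 intrinsics, pixels), "k1" (the pictures are not rectified: a ray, as slopes to the right and down, at radius r is drawn at 1 + k1 r^2 times it, then the intrinsics apply), "cam_to_world" (4x4, takes a point from camera to world coordinates). Camera axes: x right, y down, z forward; pixel columns grow to the right and rows downward; lengths in m; the calibration is good to about 2 mm. A picture is of the moment at which its call begins. There is no depth.
- bot.job_done(): hands the job in; it is judged then, once.
The state is a dict: "clock": time; "qpos": joint angles; "joint_vel": joint speeds; "joint_torque": joint torques, N m; "ee_pos": TCP position; "orientation": TCP orientation; "ft_force": force on the tool from outside, world axes, zero at the start; "wrist_torque": the same for the moment, N m; "gripper_width": finger opening in m; "gripper_force": force on a finger pad.
Only numpy, scipy, OpenCV 4.12 (cv2) and the standard library are available. Lean on these libraries where they do the work, as an engineer would, in place of code of your own. Each camera call takes 0.05 s, during which the arm holds its last target. There are 200 camera calls.

## Working session

There is one attempt and no reset: what is moved stays moved. The work goes in short steps, Python scripts to look and compute and a tool call to move; the robot and the scene stay as the last step left them, time stands still between calls to the robot, and variables do not carry over. Pictures are saved under pics/ and viewed, at most 14 in all, crops included, and the job is handed in when it is done.

Besides the shell and the picture viewer there is one more tool, called after "Emit:" as a command line: name --argument value ..., lists and objects as JSON in quotes. apply_moves: Moves the arm, as the interface text tells. Its arguments: {"type":"object","properties":{"series":{"type":"array","items":{"type":"object","properties":{"dx":{"type":"number"},"dy":{"type":"number"},"dz":{"type":"number"},"rx":{"type":"number"},"ry":{"type":"number"},"rz":{"type":"number"},"fingers":{"type":"number"}}}},"grip_force":{"type":"number"}},"required":["series"]}

```bash
mkdir -p pics
cat > h.py <<'E'
import numpy as np, cv2, pickle
from workcell import bot
from scipy.spatial.transform import Rotation as R
def snap(n,f):
    s=bot.snapshot(n); cv2.imwrite('pics/%s.png'%f,s['frame']); pickle.dump(s,open('pics/%s.pkl'%f,'wb')); return s
def load(f): return pickle.load(open('pics/%s.pkl'%f,'rb'))
def pix2w(s,uv,z):
    K=np.array(s['intrinsics']);T=np.array(s['cam_to_world']);out=[]
    for u,v in np.atleast_2d(uv):
        d=np.array([(u-K[0,2])/K[0,0],(v-K[1,2])/K[1,1]]);x=d.copy()
        for _ in range(30): x=d/(1+s['k1']*(x@x))
        r=T[:3,:3]@[x[0],x[1],1]; o=T[:3,3]; out.append((o+r*(z-o[2])/r[2])[:2])
    return np.array(out)
def w2pix(s,p):
    K=np.array(s['intrinsics']);T=np.array(s['cam_to_world'])
    c=(np.atleast_2d(p)-T[:3,3])@T[:3,:3]; x=c[:,:2]/c[:,2:]
    x=x*(1+s['k1']*(x**2).sum(1,keepdims=True)); return x*[K[0,0],K[1,1]]+[K[0,2],K[1,2]]
E
python3 - <<'E'
from h import *
for n in ("scene","side","wrist"):
    s=snap(n,n+'0'); print(n,np.round(s['cam_to_world'],3).tolist(),s['k1'],np.array(s['intrinsics'])[0,0])
st=bot.read_state();print(st)
E
```

```text
scene [[-0.877, -0.376, 0.3, 0.133], [-0.481, 0.682, -0.551, 0.704], [0.003, -0.627, -0.779, 1.003], [0.0, 0.0, 0.0, 1.0]] -0.025951757411760545 487.4435390679728
side [[0.972, -0.114, 0.205, 0.223], [-0.235, -0.436, 0.869, -1.172], [-0.01, -0.893, -0.451, 0.666], [0.0, 0.0, 0.0, 1.0]] -0.041368473118654915 603.8515240921845
wrist [[0.445, 0.856, 0.264, 0.213], [0.896, -0.424, -0.133, 0.619], [-0.002, 0.296, -0.955, 0.384], [0.0, 0.0, 0.0, 1.0]] -0.053014016001485614 349.5386873371619
{'clock': 0.15, 'qpos': array([ 1.02842289e+00,  1.24362466e-01,  1.65136321e+00, -2.28413068e-05,
        1.36752084e+00, -8.25892464e-02]), 'joint_vel': array([ 0.00021867, -0.00171732, -0.00215298,  0.00042922,  0.00130193,
       -0.00098384]), 'joint_torque': array([-2.06034574e-04, -4.18189502e+01, -3.60473156e+01,  7.75158405e-02,
        4.68784303e-02, -6.90260845e-05]), 'ee_pos': array([0.28817066, 0.58199156, 0.17526313]), 'orientation': array([ 2.27870129e-01,  9.73691183e-01, -7.90328297e-04, -2.43575178e-04]), 'ft_force': array([0.34695829, 0.72109579, 0.71090142]), 'wrist_torque': array([ 0.00010727,  0.0370163 , -0.00074743]), 'gripper_force': 0.0, 'gripper_width': 0.09506601045871861}
```

View pics/scene0.png

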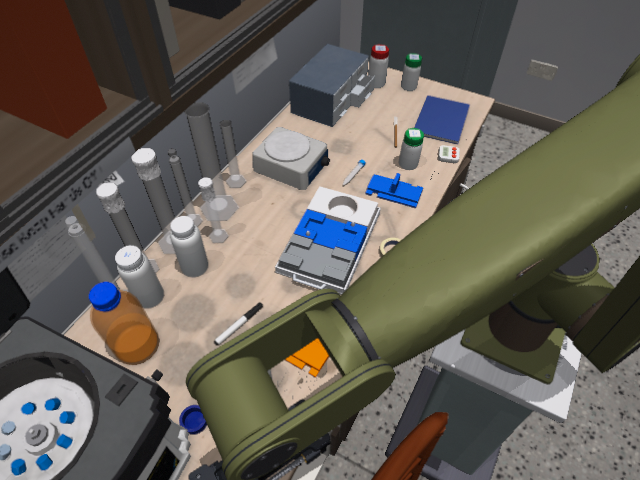

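View pics/side0.png

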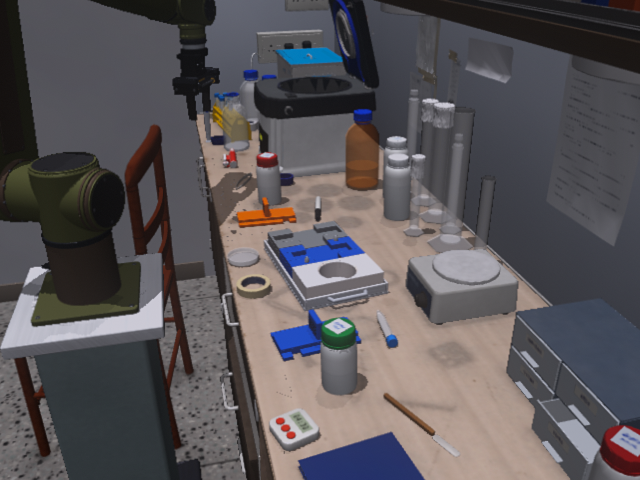

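View pics/wrist0.png

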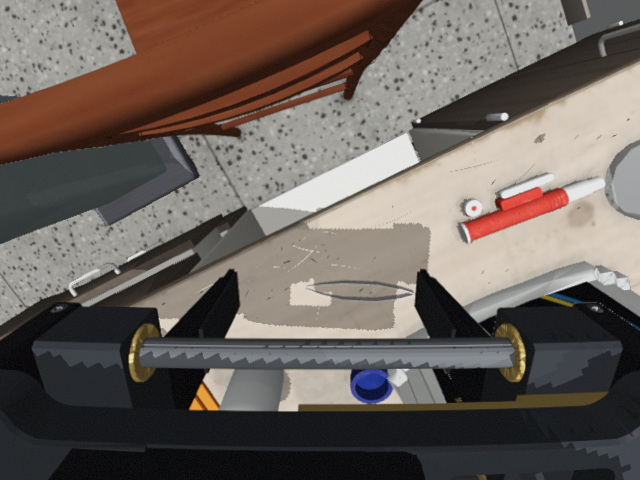

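The scene view shows the tray centred at about (330,238) with white, blue and grey blocks. The blue cover is at (395,190), the tube at (354,172), the green bottle at (411,148) and the marker at (240,323). The side view shows the same items: bottle (339,355), cover (315,335), tube (387,330).

Run:
```python
from h import *
a=load('scene0')['frame'][120:350,200:460]; cv2.imwrite('pics/sc.png',cv2.resize(a,None,fx=2.6,fy=2.6,interpolation=cv2.INTER_CUBIC))
a=load('side0')['frame'][190:400,225:425]; cv2.imwrite('pics/sd.png',cv2.resize(a,None,fx=2.8,fy=2.8,interpolation=cv2.INTER_CUBIC))
```

```text
(no output)
```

View pics/sc.png

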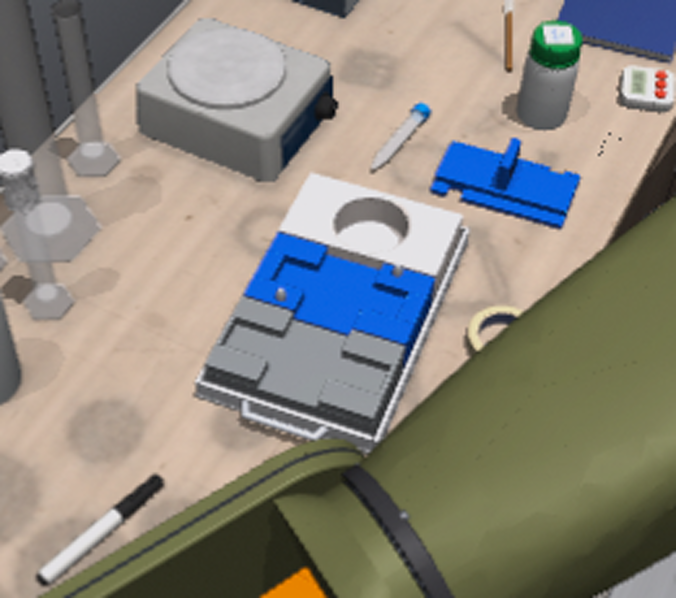

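View pics/sd.png

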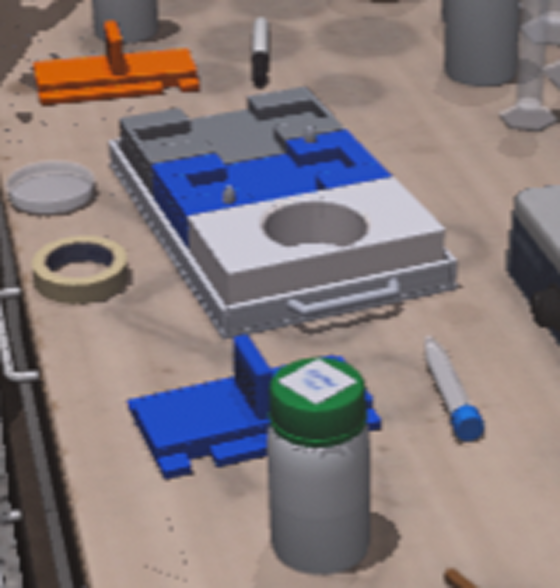

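```bash
cat > fit.py <<'E'
from h import *
from scipy.optimize import least_squares
def fit(obs,x0,off=None):
    # obs: list of (snapname, local xyz (mm), px)
    S={n:load(n) for n,_,_ in obs}
    def f(p):
        c,s=np.cos(p[2]),np.sin(p[2]); r=[]
        for n,l,px in obs:
            l=np.array(l)/1000
            r+=list(w2pix(S[n],[p[0]+c*l[0]-s*l[1],p[1]+s*l[0]+c*l[1],l[2]])[0]-px)
        return np.array(r)
    q=least_squares(f,x0,loss='soft_l1'); return q.x,np.round(f(q.x).reshape(-1,2),1)
E
python3 - <<'E'
from fit import *
A=lambda u,v:('scene0',(200+u/2.6,120+v/2.6)); B=lambda u,v:('side0',(225+u/2.8,190+v/2.8))
O=lambda a,l:(a[0],l,a[1])
tr=[O(A(311,174),(85,-137,49)),O(A(466,214),(-85,-137,49)),O(A(280,290),(48,36,61)),O(A(397,268),(-48,-36,61)),O(A(371,225),(0,-92,49)),
O(B(230,272),(-85,-137,49)),O(B(443,232),(85,-137,49)),O(B(229,188),(-48,-36,61)),O(B(310,128),(48,36,61)),O(B(308,90),(85,137,49)),O(B(315,226),(0,-92,49))]
x,r=fit(tr,[.5,0,0]);print('tray',x,r.tolist())
for nm in 'AB':
    F={'A':A,'B':B}[nm]; s=load({'A':'scene0','B':'side0'}[nm])
    g=lambda pts,z:pix2w(s,[F(*p)[1] for p in pts],z).round(3).tolist()
    if nm=='A':
        print('tube',g([(425,107),(374,168)],.01),'marker',g([(42,580),(158,480)],.009),'cap',g([(556,38)],.118),'bot',g([(543,108)],.0),'plate',g([(517,140),(503,152)],.053),'flange',g([(457,141),(579,180),(560,220),(434,183)],.008))
    else:
        print('tube',g([(466,428),(430,340)],.01),'marker',g([(262,18),(260,80)],.009),'cap',g([(318,383)],.118),'plate',g([(240,340),(262,362)],.053),'orange',g([(115,25)],.053))
E
```

```text
tray [ 0.50147758 -0.02207634  0.11315828] [[-0.1, -2.0], [-1.4, -0.5], [-0.6, -1.6], [-0.3, -2.1], [-0.3, -2.2], [-2.0, 0.7], [-0.1, -0.4], [-0.8, -0.4], [-0.1, -0.0], [-0.5, -1.4], [-0.8, -0.9]]
tube [[0.553, -0.337], [0.559, -0.219]] marker [[0.581, 0.369], [0.549, 0.236]] cap [[0.431, -0.395]] bot [[0.435, -0.413]] plate [[0.424, -0.292], [0.43, -0.268]] flange [[0.497, -0.305], [0.353, -0.314], [0.349, -0.247], [0.492, -0.231]]
tube [[0.556, -0.332], [0.566, -0.228]] marker [[0.592, 0.379], [0.554, 0.232]] cap [[0.434, -0.41]] plate [[0.423, -0.259], [0.431, -0.288]] orange [[0.429, 0.294]]
```

```bash
cat > plan.py <<'E'
from h import *
import json,sys
# usage: plan.py x y z yawdeg(tool y) n  [repeat waypoints]
st=bot.read_state(); p=st['ee_pos']; q=R.from_quat(st['orientation'])
a=list(map(float,sys.argv[1:]))
for i in range(0,len(a),5):
    t=np.array(a[i:i+3]); yw=np.radians(a[i+3]); n=int(a[i+4])
    y=np.array([np.cos(yw),np.sin(yw),0]); z=np.array([0,0,-1.]); x=np.cross(y,z)
    Q=R.from_matrix(np.c_[x,y,z]); rv=(q.inv()*Q).as_rotvec()/n
    rows=[]
    for k in range(n):
        d=q.inv().apply((t-p)/(n-k))*1000
        d=np.round(d).astype(int)
        r=np.round(np.degrees(rv)/6,2)
        p=p+q.apply(d)/1000; q=q*R.from_rotvec(np.radians(r*6))
        rows.append([*d.tolist(),*r.tolist()])
    print(json.dumps(rows)); print('end',p.round(4),q.as_quat().round(3))
E
python3 plan.py .47 .1 .25 20 14 .558 -.275 .17 -3.9 11
```

```text
[[-27, -25, -5, -0.0, 0.0, 0.52], [-28, -24, -5, -0.0, 0.0, 0.52], [-29, -22, -5, -0.0, 0.0, 0.52], [-31, -20, -5, -0.0, 0.0, 0.52], [-32, -19, -5, -0.0, 0.0, 0.52], [-33, -17, -5, -0.0, 0.0, 0.52], [-33, -15, -6, -0.0, 0.0, 0.52], [-34, -13, -5, -0.0, 0.0, 0.52], [-35, -11, -6, -0.0, 0.0, 0.52], [-36, -10, -5, -0.0, 0.0, 0.52], [-36, -8, -6, -0.0, 0.0, 0.52], [-36, -5, -5, -0.0, 0.0, 0.52], [-37, -4, -6, -0.0, 0.0, 0.52], [-37, -1, -5, -0.0, 0.0, 0.52]]
end [0.4702 0.0998 0.2498] [ 0.574  0.819 -0.001  0.   ]
[[-35, -4, 7, -0.0, 0.0, 0.36], [-35, -3, 7, -0.0, 0.0, 0.36], [-35, -1, 7, -0.0, 0.0, 0.36], [-35, 0, 7, -0.0, 0.0, 0.36], [-35, 1, 7, -0.0, 0.0, 0.36], [-35, 2, 8, -0.0, 0.0, 0.36], [-35, 4, 7, -0.0, 0.0, 0.36], [-34, 5, 8, -0.0, 0.0, 0.36], [-34, 6, 7, -0.0, 0.0, 0.36], [-34, 8, 8, -0.0, 0.0, 0.36], [-34, 9, 7, -0.0, 0.0, 0.36]]
end [ 0.5583 -0.2747  0.1703] [ 0.73   0.683 -0.001  0.   ]
```

Emit:
apply_moves --series '[{"dx": -27, "dy": -25, "dz": -8, "rz": 0.52, "fingers": 0.6}, {"dx": -28, "dy": -24, "dz": -8, "rz": 0.52}, {"dx": -29, "dy": -22, "dz": -8, "rz": 0.52}, {"dx": -31, "dy": -20, "dz": -8, "rz": 0.52}, {"dx": -32, "dy": -19, "dz": -8, "rz": 0.52}, {"dx": -33, "dy": -17, "dz": -6, "rz": 0.52}, {"dx": -33, "dy": -15, "dz": -6, "rz": 0.52}, {"dx": -34, "dy": -13, "dz": -5, "rz": 0.52}, {"dx": -35, "dy": -11, "dz": -5, "rz": 0.52}, {"dx": -36, "dy": -10, "dz": -4, "rz": 0.52}, {"dx": -36, "dy": -8, "dz": -3, "rz": 0.52}, {"dx": -36, "dy": -5, "dz": -2, "rz": 0.52}, {"dx": -37, "dy": -4, "dz": -2, "rz": 0.52}, {"dx": -37, "dy": -1, "dz": -2, "rz": 0.52}, {"dx": -35, "dy": -4, "dz": 7, "rz": 0.36}, {"dx": -35, "dy": -3, "dz": 7, "rz": 0.36}, {"dx": -35, "dy": -1, "dz": 7, "rz": 0.36}, {"dx": -35, "dy": 0, "dz": 7, "rz": 0.36}, {"dx": -35, "dy": 1, "dz": 7, "rz": 0.36}, {"dx": -35, "dy": 2, "dz": 8, "rz": 0.36}]'

```text
invalid input at $.series[0]: expected keys dx, dy, dz, rx, ry, rz, fingers
```

Emit:
apply_moves --series '[{"dx": -35, "dy": 4, "dz": 7, "rz": 0.36}, {"dx": -34, "dy": 5, "dz": 8, "rz": 0.36}, {"dx": -34, "dy": 6, "dz": 7, "rz": 0.36}, {"dx": -34, "dy": 8, "dz": 8, "rz": 0.36}, {"dx": -34, "dy": 9, "dz": 7, "rz": 0.36}, {}, {}]'

```text
invalid input at $.series[0]: expected keys dx, dy, dz, rx, ry, rz, fingers
```

Run:
```python
from h import *
s=snap('wrist','w1'); snap('scene','scene1'); snap('side','side1')
print(bot.read_state()['ee_pos'],bot.read_state()['clock'])
print(w2pix(s,[[.5545,-.334,.01],[.562,-.224,.01]]))
```

```text
[0.28833335 0.5822575  0.17579578] 0.3
[[-42.9635527  541.95832463]
 [ -5.28219964 535.32321847]]
```

View pics/w1.png

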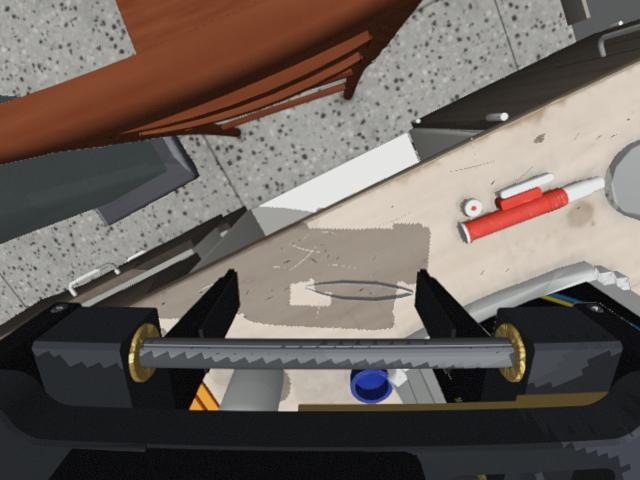

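The move was refused because every key is required, so this picture shows the same view as before.

Emit:
apply_moves --series '[{"dx": -27, "dy": -25, "dz": -8, "rx": 0, "ry": 0, "rz": 0.52, "fingers": 0.6}, {"dx": -28, "dy": -24, "dz": -8, "rx": 0, "ry": 0, "rz": 0.52, "fingers": 0.6}, {"dx": -29, "dy": -22, "dz": -8, "rx": 0, "ry": 0, "rz": 0.52, "fingers": 0.6}, {"dx": -31, "dy": -20, "dz": -8, "rx": 0, "ry": 0, "rz": 0.52, "fingers": 0.6}, {"dx": -32, "dy": -19, "dz": -8, "rx": 0, "ry": 0, "rz": 0.52, "fingers": 0.6}, {"dx": -33, "dy": -17, "dz": -6, "rx": 0, "ry": 0, "rz": 0.52, "fingers": 0.6}, {"dx": -33, "dy": -15, "dz": -6, "rx": 0, "ry": 0, "rz": 0.52, "fingers": 0.6}, {"dx": -34, "dy": -13, "dz": -5, "rx": 0, "ry": 0, "rz": 0.52, "fingers": 0.6}, {"dx": -35, "dy": -11, "dz": -5, "rx": 0, "ry": 0, "rz": 0.52, "fingers": 0.6}, {"dx": -36, "dy": -10, "dz": -4, "rx": 0, "ry": 0, "rz": 0.52, "fingers": 0.6}, {"dx": -36, "dy": -8, "dz": -3, "rx": 0, "ry": 0, "rz": 0.52, "fingers": 0.6}, {"dx": -36, "dy": -5, "dz": -2, "rx": 0, "ry": 0, "rz": 0.52, "fingers": 0.6}, {"dx": -37, "dy": -4, "dz": -2, "rx": 0, "ry": 0, "rz": 0.52, "fingers": 0.6}, {"dx": -37, "dy": -1, "dz": -2, "rx": 0, "ry": 0, "rz": 0.52, "fingers": 0.6}, {"dx": -35, "dy": -4, "dz": 7, "rx": 0, "ry": 0, "rz": 0.36, "fingers": 0.6}, {"dx": -35, "dy": -3, "dz": 7, "rx": 0, "ry": 0, "rz": 0.36, "fingers": 0.6}, {"dx": -35, "dy": -1, "dz": 7, "rx": 0, "ry": 0, "rz": 0.36, "fingers": 0.6}, {"dx": -35, "dy": 0, "dz": 7, "rx": 0, "ry": 0, "rz": 0.36, "fingers": 0.6}, {"dx": -35, "dy": 1, "dz": 7, "rx": 0, "ry": 0, "rz": 0.36, "fingers": 0.6}, {"dx": -35, "dy": 2, "dz": 8, "rx": 0, "ry": 0, "rz": 0.36, "fingers": 0.6}]'

```text
clock: 1.97
ee_pos: [0.5187, -0.1065, 0.2083]
orientation: [0.663, 0.748, 0.0, 0.0]
ft_force: [0.5, 1.2, -1.1]
gripper_width: 0.0569
gripper_force: 0.0
```

Emit:
apply_moves --series '[{"dx": -35, "dy": 4, "dz": 7, "rx": 0, "ry": 0, "rz": 0.36, "fingers": 0.6}, {"dx": -34, "dy": 5, "dz": 8, "rx": 0, "ry": 0, "rz": 0.36, "fingers": 0.6}, {"dx": -34, "dy": 6, "dz": 7, "rx": 0, "ry": 0, "rz": 0.36, "fingers": 0.6}, {"dx": -34, "dy": 8, "dz": 8, "rx": 0, "ry": 0, "rz": 0.36, "fingers": 0.6}, {"dx": -34, "dy": 9, "dz": 7, "rx": 0, "ry": 0, "rz": 0.36, "fingers": 0.6}, {"dx": 0, "dy": 0, "dz": 0, "rx": 0, "ry": 0, "rz": 0, "fingers": 0.6}, {"dx": 0, "dy": 0, "dz": 0, "rx": 0, "ry": 0, "rz": 0, "fingers": 0.6}]'

```text
clock: 2.55
ee_pos: [0.558, -0.2753, 0.17]
orientation: [0.731, 0.683, -0.0, -0.001]
ft_force: [-0.2, 0.6, -0.3]
gripper_width: 0.057
gripper_force: 0.0
```

Run:
```python
from h import *
s=snap('wrist','w1'); snap('scene','scene1'); snap('side','side1')
print(bot.read_state()['ee_pos'],bot.read_state()['clock'])
print(w2pix(s,[[.5545,-.334,.01],[.562,-.224,.01]]))
```

```text
[ 0.55863145 -0.27327638  0.17166527] 2.7
[[327.68042103 257.22122345]
 [327.64320937 157.75036209]]
```

View pics/w1.png

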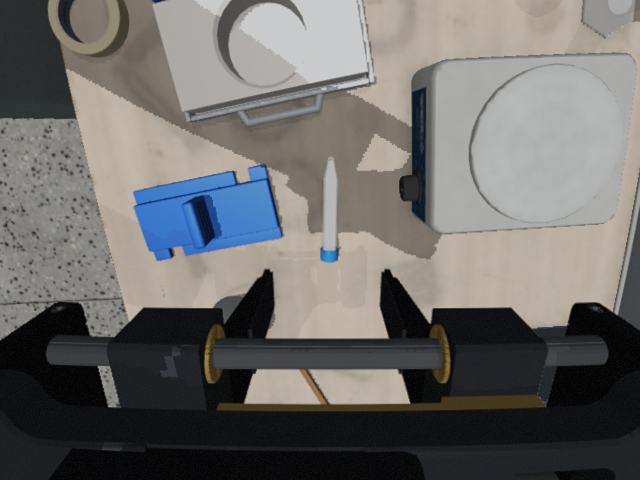

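Clear view: the tube runs from the cap end (329,262) to the tip (331,158). The cover is around (208,212) with its plate at (197,220), and the white block's well is at (265,40).

```bash
python3 - <<'E'
from h import *
s=load('w1')
print(pix2w(s,[(329.5,262),(331,157)],.0105))
print('cover z16',pix2w(s,[(135,191),(265,167),(281,238),(148,252)],.008))
print('plate',pix2w(s,[(186,199),(207,243)],.053))
E
python3 plan.py .560 -.279 .005 -4 9
```

```text
[[ 0.55617121 -0.33971876]
 [ 0.56552179 -0.22343177]]
cover z16 [[ 0.35035583 -0.24395407]
 [ 0.49557971 -0.22906823]
 [ 0.50405812 -0.30834823]
 [ 0.34939686 -0.31470605]]
plate [[ 0.42458046 -0.24905686]
 [ 0.43738694 -0.29440431]]
[[-1, 0, 19, 0.0, -0.0, 0.01], [-1, 0, 18, 0.0, -0.0, 0.01], [-1, 0, 19, 0.0, -0.0, 0.01], [0, 0, 18, 0.0, -0.0, 0.01], [-1, 0, 19, 0.0, -0.0, 0.01], [0, 0, 18, 0.0, -0.0, 0.01], [-1, 1, 19, 0.0, -0.0, 0.01], [0, 0, 18, 0.0, -0.0, 0.01], [-1, 1, 19, 0.0, -0.0, 0.01]]
end [ 0.5603 -0.2794  0.0047] [0.733 0.68  0.    0.   ]
```

Emit:
apply_moves --grip_force 15 --series '[{"dx": -2, "dy": 1, "dz": 35, "rx": 0, "ry": 0, "rz": 0.1, "fingers": 0.6}, {"dx": -2, "dy": 1, "dz": 35, "rx": 0, "ry": 0, "rz": 0, "fingers": 0.6}, {"dx": -2, "dy": 1, "dz": 35, "rx": 0, "ry": 0, "rz": 0, "fingers": 0.6}, {"dx": 0, "dy": 0, "dz": 32, "rx": 0, "ry": 0, "rz": 0, "fingers": 0.6}, {"dx": 0, "dy": 0, "dz": 20, "rx": 0, "ry": 0, "rz": 0, "fingers": 0.6}, {"dx": 0, "dy": 0, "dz": 10, "rx": 0, "ry": 0, "rz": 0, "fingers": 0.6}, {"dx": 0, "dy": 0, "dz": 0, "rx": 0, "ry": 0, "rz": 0, "fingers": 0.0}, {"dx": 0, "dy": 0, "dz": 0, "rx": 0, "ry": 0, "rz": 0, "fingers": 0.0}, {"dx": 0, "dy": 0, "dz": 0, "rx": 0, "ry": 0, "rz": 0, "fingers": 0.0}, {"dx": 0, "dy": 0, "dz": 0, "rx": 0, "ry": 0, "rz": 0, "fingers": 0.0}, {"dx": 0, "dy": 0, "dz": 0, "rx": 0, "ry": 0, "rz": 0, "fingers": 0.0}]'

```text
clock: 3.62
ee_pos: [0.5625, -0.2811, 0.0065]
orientation: [0.734, 0.68, 0.0, 0.002]
ft_force: [0.5, 0.3, 0.4]
gripper_width: 0.0289
gripper_force: 0.0
```

Emit:
apply_moves --series '[{"dx": 0, "dy": 0, "dz": 0, "rx": 0, "ry": 0, "rz": 0, "fingers": 0.0}, {"dx": 0, "dy": 0, "dz": 0, "rx": 0, "ry": 0, "rz": 0, "fingers": 0.0}, {"dx": 0, "dy": 0, "dz": 0, "rx": 0, "ry": 0, "rz": 0, "fingers": 0.0}, {"dx": 0, "dy": 0, "dz": -10, "rx": 0, "ry": 0, "rz": 0, "fingers": 0.0}, {"dx": 0, "dy": 0, "dz": -30, "rx": 0, "ry": 0, "rz": 0, "fingers": 0.0}, {"dx": 0, "dy": 0, "dz": -35, "rx": 0, "ry": 0, "rz": 0, "fingers": 0.0}, {"dx": 0, "dy": 0, "dz": -35, "rx": 0, "ry": 0, "rz": 0, "fingers": 0.0}, {"dx": 0, "dy": 0, "dz": -35, "rx": 0, "ry": 0, "rz": 0, "fingers": 0.0}]'

```text
clock: 4.28
ee_pos: [0.5608, -0.2802, 0.1514]
orientation: [0.734, 0.68, 0.0, -0.0]
ft_force: [0.9, -0.7, -0.5]
gripper_width: 0.0007
gripper_force: 0.0
```

```bash
python3 plan.py .5015 -.022 .16 -83.5 15
```

```text
[[17, -5, -1, -0.0, -0.0, 0.88], [16, -7, -1, -0.0, -0.0, 0.88], [16, -8, -1, -0.0, -0.0, 0.88], [15, -10, 0, -0.0, -0.0, 0.88], [14, -11, -1, -0.0, -0.0, 0.88], [13, -12, 0, -0.0, -0.0, 0.88], [11, -13, -1, -0.0, -0.0, 0.88], [10, -14, 0, -0.0, -0.0, 0.88], [9, -15, -1, -0.0, -0.0, 0.88], [7, -16, 0, -0.0, -0.0, 0.88], [6, -17, -1, -0.0, -0.0, 0.88], [5, -17, 0, -0.0, -0.0, 0.88], [3, -18, -1, -0.0, -0.0, 0.88], [1, -18, 0, -0.0, -0.0, 0.88], [-1, -17, -1, -0.0, -0.0, 0.88]]
end [ 0.5012 -0.0223  0.1604] [ 0.998  0.056 -0.    -0.   ]
```

The gripper closed on nothing, so I'm looking again.

Run:
```python
from h import *
s=snap('wrist','w2')
print(bot.read_state()['ee_pos'],bot.read_state()['orientation'])
```

```text
[ 0.56504083 -0.28272479  0.16103467] [0.73361317 0.67953269 0.001894   0.00659242]
```

View pics/w2.png

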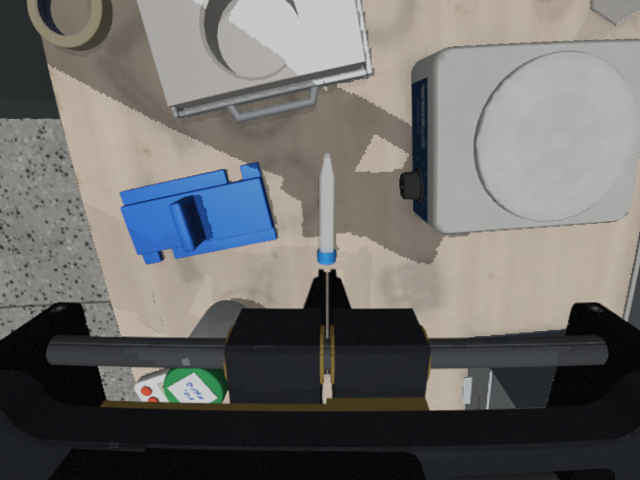

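Run:
```python
from h import *
s=load('w2')
print(pix2w(s,[(327,265),(327,154)],.0105))
st=bot.read_state();print(w2pix(s,[st['ee_pos']]),w2pix(s,[[.5608,-.281,.16],[.5608,-.281,.0]]))
C=np.array(s['cam_to_world']);M=R.from_quat(st['orientation']).as_matrix();print((C[:3,3]-st['ee_pos'])@M); print(M.T@C[:3,:3])
for n in('scene','side'):
    b=load(n+'1'); 
    print(n,w2pix(b,[[.5608,-.338,.01],[.5608,-.225,.01]]))
    s2=snap(n,n+'2'); 
a=load('side2')['frame'][250:400,225:425]; b=load('scene2')['frame'][60:210,320:470]
cv2.imwrite('pics/cmp.png',np.hstack([cv2.resize(a,(533,400),interpolation=cv2.INTER_CUBIC),cv2.resize(b,(400,400),interpolation=cv2.INTER_CUBIC)])[:,:800])
for i in range(4): print(bot.read_state()['ee_pos'],bot.read_state()['gripper_width'])
```

```text
[[ 0.55625561 -0.34066683]
 [ 0.56529739 -0.2238438 ]]
[[334.17198265 270.54674858]] [[327.09568835 267.80545133]
 [326.92188665 208.55912827]]
[ 0.08455005 -0.00209505 -0.19943819]
[[-8.93058661e-04 -9.57088701e-01 -2.89793755e-01]
 [ 9.99927743e-01  2.61936620e-03 -1.17323437e-02]
 [ 1.19879695e-02 -2.89783293e-01  9.57017206e-01]]
scene [[361.35695419 160.17443105]
 [344.44256755 183.07762998]]
side [[395.2157232  344.23310803]
 [375.43520902 310.89394787]]
[ 0.56369034 -0.28191757  0.15506281] 0.00040465611810764555
[ 0.56369034 -0.28191757  0.15506281] 0.00040465611810764555
[ 0.56369034 -0.28191757  0.15506281] 0.00040465611810764555
[ 0.56369034 -0.28191757  0.15506281] 0.00040465611810764555
```

View pics/cmp.png

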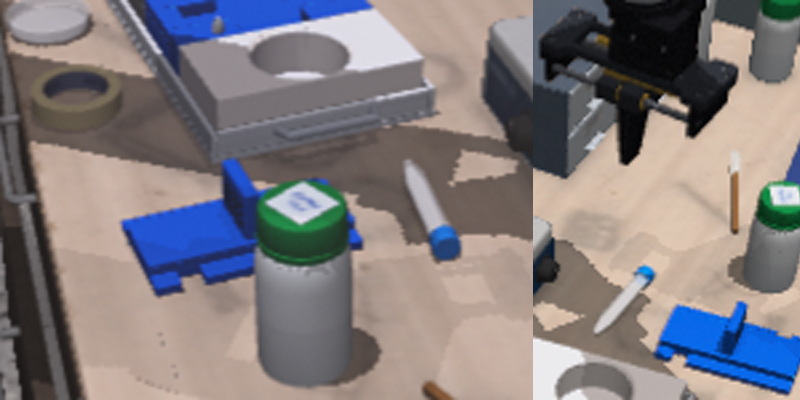

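Run:
```python
from h import *
P=[[.5637,-.282,.155]]
print(w2pix(load('scene2'),P),w2pix(load('side2'),P))
# where along ray is fingertip if px (356,120)?
s=load('scene2')
for z in(.15,.2,.25,.1):print(z,pix2w(s,[(355.6,120)],z))
d=cv2.absdiff(load('side2')['frame'],load('side0')['frame']).max(2)>60
ys,xs=np.where(d[100:400,250:560]);print(np.percentile(xs+250,[0,5,50,95,100]),np.percentile(ys+100,[5,50,95,99,100]))
dd=d[:,340:440]; [print(r,np.where(dd[r])[0][[0,-1]]+340) for r in range(200,330,8) if dd[r].any()]
```

```text
[[355.07864454 131.7531668 ]] [[389.85199325 259.18676382]]
0.15 [[ 0.58804185 -0.33551869]]
0.2 [[ 0.56136018 -0.27455888]]
0.25 [[ 0.53467852 -0.21359908]]
0.1 [[ 0.61472352 -0.3964785 ]]
[250. 268. 381. 428. 469.] [139. 230. 333. 338. 341.]
200 [347 403]
208 [390 400]
216 [396 399]
224 [387 398]
232 [388 397]
240 [392 392]
296 [347 348]
304 [340 411]
312 [348 395]
320 [352 422]
328 [370 430]
```

Run:
```python
from h import *
for n,(x0,x1,y0,y1) in dict(side2=(374,404,200,275),scene2=(335,375,90,145)).items():
    g=cv2.cvtColor(load(n)['frame'],cv2.COLOR_BGR2GRAY)[y0:y1,x0:x1]
    print(n,x0,y0)
    for i,r in enumerate(g[::2]): print(y0+2*i,''.join('#' if v<35 else '+' if v<70 else '.' for v in r))
```

```text
side2 374 200
200 .......+######################
202 ........++##################+.
204 ..........++################+.
206 ...........+###############+..
208 ...........+###############+..
210 ...........+###############+..
212 ...........+##############+...
214 ...........++#############+...
216 ...........++#############+...
218 ............+#######++####+...
220 .............+#####+++###+....
222 .............+###+++++##++....
224 .............+#++++++++#+.....
226 .............+##+++++++#+.....
228 .............+##++++++##+.....
230 ..............+#++++++++......
232 ..............++++++++#+......
234 ...............++++++++.......
236 ...............+++++++........
238 .................+++++........
240 ..............................
242 ..............................
244 ..............................
246 ..............................
248 ..............................
250 ..............................
252 ..............................
254 ..............................
256 ..............................
258 ..............................
260 ..............................
2
[... 812 characters left out ...]
...#######+..............
116 ..................######+...............
118 ..................#####+................
120 ..................###+..................
122 ........................................
124 ........................................
126 ........................................
128 ........................................
130 ........................................
132 ........................................
134 ........................................
136 ........................................
138 ........................................
140 ........................................
142 ........................................
144 ........................................
```

Run:
```python
from h import *
from scipy.optimize import least_squares
a,b=load('side2'),load('scene2')
f=lambda p:np.r_[w2pix(a,[p])[0]-(393,239),w2pix(b,[p])[0]-(355,120.5)]
q=least_squares(f,[.56,-.28,.16]);print(q.x,q.fun,bot.read_state()['ee_pos'])
```

```text
[ 0.56740535 -0.28089854  0.19359437] [-0.39743043  0.25667256 -0.5227781  -0.49763223] [ 0.56369034 -0.28191757  0.15506281]
```

Run:
```python
from h import *
s=load('w2')
for z in(0,.04,.07): print(z,pix2w(s,[(401,185),(420,232),(413,150)],z).round(3).tolist())
for n,P in(('scene2',[(253,158),(301,186),(325,158)]),('side2',[(412,300),(420,318)])): print(n,[pix2w(load(n),P,z).round(3).tolist() for z in (0,.06)])
print(bot.read_state()['ft_force'])
```

```text
0 [[0.639, -0.262], [0.659, -0.315], [0.652, -0.227]]
0.04 [[0.631, -0.255], [0.649, -0.301], [0.643, -0.224]]
0.07 [[0.625, -0.249], [0.641, -0.292], [0.636, -0.221]]
scene2 [[[0.861, -0.197], [0.67, -0.162], [0.667, -0.303]], [[0.817, -0.143], [0.638, -0.11], [0.635, -0.243]]]
side2 [[[0.652, -0.191], [0.642, -0.257]], [[0.613, -0.279], [0.605, -0.339]]]
[ 0.32062508  0.14158755 -0.22040987]
```

Emit:
apply_moves --series '[{"dx": 0, "dy": 0, "dz": 20, "rx": 0, "ry": 0, "rz": 0, "fingers": 0.55}, {"dx": 0, "dy": 0, "dz": 35, "rx": 0, "ry": 0, "rz": 0, "fingers": 0.55}, {"dx": 0, "dy": 0, "dz": 0, "rx": 0, "ry": 0, "rz": 0, "fingers": 0.55}, {"dx": 0, "dy": 0, "dz": 0, "rx": 0, "ry": 0, "rz": 0, "fingers": 0.55}, {"dx": 0, "dy": 0, "dz": 0, "rx": 0, "ry": 0, "rz": 0, "fingers": 0.55}, {"dx": 0, "dy": 0, "dz": 0, "rx": 0, "ry": 0, "rz": 0, "fingers": 0.55}, {"dx": 0, "dy": 0, "dz": 0, "rx": 0, "ry": 0, "rz": 0, "fingers": 0.55}, {"dx": 0, "dy": 0, "dz": 35, "rx": 0, "ry": 0, "rz": 0, "fingers": 0.55}, {"dx": 0, "dy": 0, "dz": 35, "rx": 0, "ry": 0, "rz": 0, "fingers": 0.55}, {"dx": 0, "dy": 0, "dz": 15, "rx": 0, "ry": 0, "rz": 0, "fingers": 0.55}, {"dx": 0, "dy": 0, "dz": 0, "rx": 0, "ry": 0, "rz": 0, "fingers": 0.55}, {"dx": 0, "dy": 0, "dz": 0, "rx": 0, "ry": 0, "rz": 0, "fingers": 0.55}]'

```text
clock: 5.43
ee_pos: [0.5612, -0.2804, 0.0095]
orientation: [0.734, 0.68, -0.0, -0.0]
ft_force: [0.4, -0.7, 0.1]
gripper_width: 0.0522
gripper_force: 0.0
```

Run:
```python
from h import *
a=snap('side','side3'); b=snap('scene','scene3'); 
for s,f in((a,a['frame']),(b,b['frame'])):
    for P in([.561,-.2805,.0095],[.561,-.2805,.0475]):
        cv2.drawMarker(f,tuple(int(v) for v in w2pix(s,[P])[0].round()),(0,0,255) if P[2]<.02 else (0,255,255),0,5,1)
A=a['frame'][210:360,320:470]; B=b['frame'][80:230,280:430]
cv2.imwrite('pics/c3.png',np.hstack([cv2.resize(x,(400,400),interpolation=cv2.INTER_CUBIC) for x in(A,B)]))
```

```text
(no output)
```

View pics/c3.png

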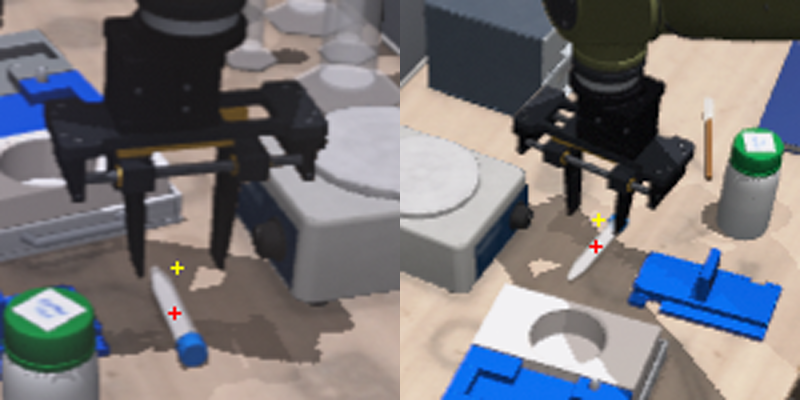

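The real fingertips sit about 38 mm above the reported TCP: the tips at (177,272) in the side crop and (597,222) in the scene crop coincide with the yellow mark. I'll allow for that, and nudge the tube away from the balance before gripping.

Emit:
apply_moves --grip_force 12 --series '[{"dx": 0, "dy": 0, "dz": 15, "rx": 0, "ry": 0, "rz": 0, "fingers": 0.42}, {"dx": 0, "dy": 0, "dz": 10, "rx": 0, "ry": 0, "rz": 0, "fingers": 0.42}, {"dx": 0, "dy": 0, "dz": 8, "rx": 0, "ry": 0, "rz": 0, "fingers": 0.42}, {"dx": 0, "dy": -5, "dz": 0, "rx": 0, "ry": 0, "rz": 0, "fingers": 0.42}, {"dx": 0, "dy": -5, "dz": 0, "rx": 0, "ry": 0, "rz": 0, "fingers": 0.42}, {"dx": 0, "dy": -4, "dz": 0, "rx": 0, "ry": 0, "rz": 0, "fingers": 0.42}, {"dx": 0, "dy": -4, "dz": 0, "rx": 0, "ry": 0, "rz": 0, "fingers": 0.42}, {"dx": 0, "dy": -2, "dz": 3, "rx": 0, "ry": 0, "rz": 0, "fingers": 0.42}, {"dx": 0, "dy": 0, "dz": 3, "rx": 0, "ry": 0, "rz": 0, "fingers": 0.42}, {"dx": 0, "dy": 0, "dz": 2, "rx": 0, "ry": 0, "rz": 0, "fingers": 0.42}, {"dx": 0, "dy": 0, "dz": 0, "rx": 0, "ry": 0, "rz": 0, "fingers": 0.42}]'

```text
clock: 6.45
ee_pos: [0.5408, -0.2787, -0.0324]
orientation: [0.734, 0.68, -0.0, -0.0]
ft_force: [-0.8, 0.8, -0.5]
gripper_width: 0.0403
gripper_force: 0.0
```

Emit:
apply_moves --grip_force 12 --series '[{"dx": 0, "dy": 0, "dz": 1, "rx": 0, "ry": 0, "rz": 0, "fingers": 0.0}, {"dx": 0, "dy": 0, "dz": 0, "rx": 0, "ry": 0, "rz": 0, "fingers": 0.0}, {"dx": 0, "dy": 0, "dz": 0, "rx": 0, "ry": 0, "rz": 0, "fingers": 0.0}, {"dx": 0, "dy": 0, "dz": 0, "rx": 0, "ry": 0, "rz": 0, "fingers": 0.0}, {"dx": 0, "dy": 0, "dz": 0, "rx": 0, "ry": 0, "rz": 0, "fingers": 0.0}, {"dx": 0, "dy": 0, "dz": 0, "rx": 0, "ry": 0, "rz": 0, "fingers": 0.0}, {"dx": 0, "dy": 0, "dz": 0, "rx": 0, "ry": 0, "rz": 0, "fingers": 0.0}]'

```text
clock: 7.03
ee_pos: [0.5412, -0.2789, -0.0327]
orientation: [0.734, 0.68, -0.0, 0.0]
ft_force: [0.1, -0.5, -0.4]
gripper_width: 0.0196
gripper_force: 12.0
```

```bash
python3 plan.py .541 -.279 .11 -4.3 4  .5015 -.022 .11 -83.5 14
```

```text
[[0, 0, -36, -0.0, 0.0, -0.0], [0, 0, -36, -0.0, 0.0, -0.0], [0, 0, -35, -0.0, 0.0, -0.0], [0, 0, -36, -0.0, 0.0, -0.0]]
end [ 0.5412 -0.2789  0.1103] [ 0.734  0.68  -0.     0.   ]
[[18, -4, 0, 0.0, 0.0, 0.94], [18, -6, 0, 0.0, 0.0, 0.94], [17, -8, 0, 0.0, 0.0, 0.94], [16, -9, 0, 0.0, 0.0, 0.94], [15, -11, 0, 0.0, 0.0, 0.94], [14, -12, 0, 0.0, 0.0, 0.94], [13, -14, 0, 0.0, 0.0, 0.94], [11, -15, 0, 0.0, 0.0, 0.94], [10, -16, 0, 0.0, 0.0, 0.94], [8, -16, 0, 0.0, 0.0, 0.94], [6, -17, 0, 0.0, 0.0, 0.94], [5, -18, 0, 0.0, 0.0, 0.94], [3, -18, 0, 0.0, 0.0, 0.94], [1, -19, 0, 0.0, 0.0, 0.94]]
end [ 0.5016 -0.0219  0.1103] [ 0.998  0.058 -0.     0.   ]
```

Emit:
apply_moves --series '[{"dx": 0, "dy": 0, "dz": -15, "rx": 0, "ry": 0, "rz": 0, "fingers": 0.0}, {"dx": 0, "dy": 0, "dz": -32, "rx": 0, "ry": 0, "rz": 0, "fingers": 0.0}, {"dx": 0, "dy": 0, "dz": -32, "rx": 0, "ry": 0, "rz": 0, "fingers": 0.0}, {"dx": 0, "dy": 0, "dz": -32, "rx": 0, "ry": 0, "rz": 0, "fingers": 0.0}, {"dx": 0, "dy": 0, "dz": -32, "rx": 0, "ry": 0, "rz": 0, "fingers": 0.0}, {"dx": 18, "dy": -4, "dz": 0, "rx": 0, "ry": 0, "rz": 0.94, "fingers": 0.0}, {"dx": 18, "dy": -6, "dz": 0, "rx": 0, "ry": 0, "rz": 0.94, "fingers": 0.0}, {"dx": 17, "dy": -8, "dz": 0, "rx": 0, "ry": 0, "rz": 0.94, "fingers": 0.0}, {"dx": 16, "dy": -9, "dz": 0, "rx": 0, "ry": 0, "rz": 0.94, "fingers": 0.0}, {"dx": 15, "dy": -11, "dz": 0, "rx": 0, "ry": 0, "rz": 0.94, "fingers": 0.0}, {"dx": 14, "dy": -12, "dz": 0, "rx": 0, "ry": 0, "rz": 0.94, "fingers": 0.0}, {"dx": 13, "dy": -14, "dz": 0, "rx": 0, "ry": 0, "rz": 0.94, "fingers": 0.0}, {"dx": 11, "dy": -15, "dz": 0, "rx": 0, "ry": 0, "rz": 0.94, "fingers": 0.0}, {"dx": 10, "dy": -16, "dz": 0, "rx": 0, "ry": 0, "rz": 0.94, "fingers": 0.0}, {"dx": 8, "dy": -16, "dz": 0, "rx": 0, "ry": 0, "rz": 0.94, "fingers": 0.0}, {"dx": 6, "dy": -17, "dz": 0, "rx": 0, "ry": 0, "rz": 0.94, "fingers": 0.0}, {"dx": 5, "dy": -18, "dz": 0, "rx": 0, "ry": 0, "rz": 0.94, "fingers": 0.0}, {"dx": 3, "dy": -18, "dz": 0, "rx": 0, "ry": 0, "rz": 0.94, "fingers": 0.0}, {"dx": 1, "dy": -19, "dz": 0, "rx": 0, "ry": 0, "rz": 0.94, "fingers": 0.0}, {"dx": 0, "dy": 0, "dz": 0, "rx": 0, "ry": 0, "rz": 0, "fingers": 0.0}]'

```text
clock: 8.7
ee_pos: [0.5009, -0.0195, 0.1102]
orientation: [0.998, 0.058, -0.0, -0.001]
ft_force: [0.0, 0.0, 0.3]
gripper_width: 0.0198
gripper_force: 12.0
```

Emit:
apply_moves --series '[{"dx": 0, "dy": 0, "dz": 0, "rx": 0, "ry": 0, "rz": 0, "fingers": 0.0}, {"dx": 0, "dy": 0, "dz": 0, "rx": 0, "ry": 0, "rz": 0, "fingers": 0.0}]'

```text
clock: 8.87
ee_pos: [0.5017, -0.0223, 0.1104]
orientation: [0.998, 0.059, 0.0, 0.0]
ft_force: [0.2, -0.0, 0.4]
gripper_width: 0.0196
gripper_force: 12.0
```

Run:
```python
from h import *
s=snap('wrist','w4'); print(bot.read_state()['ee_pos'])
```

```text
[ 0.50173594 -0.02254151  0.11032266]
```

View pics/w4.png

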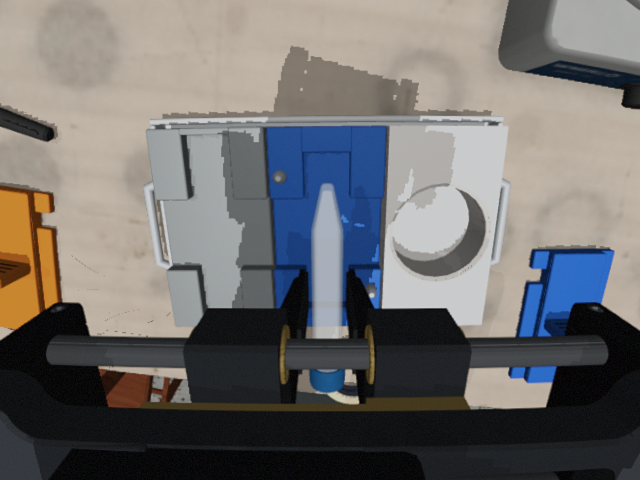

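The tube is held straight over the trough, tip at (327,185) and cap at (327,380). The pegs are at (280,174) and (372,290), the trough's far end at (303–350,152) and the well's centre near (440,229).

Run:
```python
from fit import *
w=[((48,36,61),(280,174)),((-48,-36,61),(372.5,288)),((85,45,49),(267,126)),((85,-45,49),(386,126)),((66,18,49),(303,152)),((66,-18,49),(350,152)),((0,-92,49),(440,229)),((85,-137,49),(505,126)),((85,137,49),(148,129)),((-85,-137,49),(484,325))]
print(fit([('w4',l,p) for l,p in w],[.5,-.02,.11]))
# tube in hand at z ~ tip+.0085
print(pix2w(load('w4'),[(327,184),(327,388)],.110+.038+.009))
```

```text
(array([ 0.50060566, -0.0235674 ,  0.12681573]), array([[-1.5,  4.1],
       [-0.2,  6.7],
       [-0.8,  0.3],
       [ 1.4, -1. ],
       [ 0.2, -0.2],
       [ 0.9, -0.7],
       [ 0.9,  4.8],
       [ 4. , -0.7],
       [-3. , -0.1],
       [-2. , -0.9]]))
[[ 0.55888525 -0.01589646]
 [ 0.44355678 -0.02948327]]
```

Emit:
apply_moves --series '[{"dx": 0, "dy": 0, "dz": 30, "rx": 0, "ry": 0, "rz": -0.1, "fingers": 0.0}, {"dx": 0, "dy": 0, "dz": 35, "rx": 0, "ry": 0, "rz": 0, "fingers": 0.0}, {"dx": 0, "dy": 0, "dz": 22, "rx": 0, "ry": 0, "rz": 0, "fingers": 0.0}, {"dx": 0, "dy": 0, "dz": 10, "rx": 0, "ry": 0, "rz": 0, "fingers": 0.0}, {"dx": 0, "dy": 0, "dz": 8, "rx": 0, "ry": 0, "rz": 0, "fingers": 0.0}, {"dx": 0, "dy": 0, "dz": 0, "rx": 0, "ry": 0, "rz": 0, "fingers": 0.0}, {"dx": 0, "dy": 0, "dz": 0, "rx": 0, "ry": 0, "rz": 0, "fingers": 0.0}]'

```text
clock: 9.5
ee_pos: [0.5027, -0.0224, 0.0063]
orientation: [0.998, 0.063, 0.001, 0.0]
ft_force: [-0.2, -0.1, 0.3]
gripper_width: 0.0202
gripper_force: 12.0
```

Emit:
apply_moves --series '[{"dx": 0, "dy": 0, "dz": 0, "rx": 0, "ry": 0, "rz": 0, "fingers": 0.4}, {"dx": 0, "dy": 0, "dz": 0, "rx": 0, "ry": 0, "rz": 0, "fingers": 0.4}, {"dx": 0, "dy": 0, "dz": 0, "rx": 0, "ry": 0, "rz": 0, "fingers": 0.4}, {"dx": 0, "dy": 0, "dz": 0, "rx": 0, "ry": 0, "rz": 0, "fingers": 0.4}, {"dx": 0, "dy": 0, "dz": -10, "rx": 0, "ry": 0, "rz": 0, "fingers": 0.4}, {"dx": 0, "dy": 0, "dz": -30, "rx": 0, "ry": 0, "rz": 0, "fingers": 0.4}, {"dx": 0, "dy": 0, "dz": -35, "rx": 0, "ry": 0, "rz": 0, "fingers": 0.4}, {"dx": 0, "dy": 0, "dz": -35, "rx": 0, "ry": 0, "rz": 0, "fingers": 0.4}, {"dx": 0, "dy": 0, "dz": -20, "rx": 0, "ry": 0, "rz": 0, "fingers": 0.4}]'

```text
clock: 10.25
ee_pos: [0.5036, -0.0221, 0.1407]
orientation: [0.998, 0.063, 0.003, 0.001]
ft_force: [1.3, -0.3, -0.2]
gripper_width: 0.038
gripper_force: 0.0
```

```bash
python3 plan.py .43 -.27 .13 5 16
```

```text
[[-7, 15, 1, 0.0, -0.0, -0.91], [-8, 14, 1, 0.0, -0.0, -0.91], [-9, 13, 1, 0.0, -0.0, -0.91], [-10, 12, 1, 0.0, -0.0, -0.91], [-12, 11, 1, 0.0, -0.0, -0.91], [-13, 10, 0, 0.0, -0.0, -0.91], [-13, 9, 1, 0.0, -0.0, -0.91], [-14, 8, 0, 0.0, -0.0, -0.91], [-15, 6, 1, 0.0, -0.0, -0.91], [-16, 5, 0, 0.0, -0.0, -0.91], [-16, 3, 1, 0.0, -0.0, -0.91], [-16, 2, 0, 0.0, -0.0, -0.91], [-16, 0, 1, 0.0, -0.0, -0.91], [-16, -1, 0, 0.0, -0.0, -0.91], [-16, -3, 1, 0.0, -0.0, -0.91], [-16, -4, 0, 0.0, -0.0, -0.91]]
end [ 0.43   -0.2702  0.1305] [0.678 0.735 0.002 0.003]
```

Emit:
apply_moves --series '[{"dx": -7, "dy": 15, "dz": 0, "rx": 0, "ry": 0, "rz": -0.91, "fingers": 0.5}, {"dx": -8, "dy": 14, "dz": 0, "rx": 0, "ry": 0, "rz": -0.91, "fingers": 0.5}, {"dx": -9, "dy": 13, "dz": 0, "rx": 0, "ry": 0, "rz": -0.91, "fingers": 0.5}, {"dx": -10, "dy": 12, "dz": 0, "rx": 0, "ry": 0, "rz": -0.91, "fingers": 0.5}, {"dx": -12, "dy": 11, "dz": 0, "rx": 0, "ry": 0, "rz": -0.91, "fingers": 0.5}, {"dx": -13, "dy": 10, "dz": 0, "rx": 0, "ry": 0, "rz": -0.91, "fingers": 0.5}, {"dx": -13, "dy": 9, "dz": 0, "rx": 0, "ry": 0, "rz": -0.91, "fingers": 0.5}, {"dx": -14, "dy": 8, "dz": 0, "rx": 0, "ry": 0, "rz": -0.91, "fingers": 0.5}, {"dx": -15, "dy": 6, "dz": 0, "rx": 0, "ry": 0, "rz": -0.91, "fingers": 0.5}, {"dx": -16, "dy": 5, "dz": 0, "rx": 0, "ry": 0, "rz": -0.91, "fingers": 0.5}, {"dx": -16, "dy": 3, "dz": 0, "rx": 0, "ry": 0, "rz": -0.91, "fingers": 0.5}, {"dx": -16, "dy": 2, "dz": 0, "rx": 0, "ry": 0, "rz": -0.91, "fingers": 0.5}, {"dx": -16, "dy": 0, "dz": 0, "rx": 0, "ry": 0, "rz": -0.91, "fingers": 0.5}, {"dx": -16, "dy": -1, "dz": 0, "rx": 0, "ry": 0, "rz": -0.91, "fingers": 0.5}, {"dx": -16, "dy": -3, "dz": 0, "rx": 0, "ry": 0, "rz": -0.91, "fingers": 0.5}, {"dx": -16, "dy": -4, "dz": 0, "rx": 0, "ry": 0, "rz": -0.91, "fingers": 0.5}, {"dx": 0, "dy": 0, "dz": 0, "rx": 0, "ry": 0, "rz": 0, "fingers": 0.5}, {"dx": 0, "dy": 0, "dz": 0, "rx": 0, "ry": 0, "rz": 0, "fingers": 0.5}, {"dx": 0, "dy": 0, "dz": 0, "rx": 0, "ry": 0, "rz": 0, "fingers": 0.5}]'

```text
clock: 11.83
ee_pos: [0.428, -0.2695, 0.1357]
orientation: [0.679, 0.734, 0.0, 0.0]
ft_force: [-0.3, 0.2, 0.8]
gripper_width: 0.0477
gripper_force: 0.0
```

Run:
```python
from h import *
s=snap('wrist','w5'); print(bot.read_state()['ee_pos'],bot.read_state()['orientation'])
w=s['frame']; x=snap('side','side5')['frame'][190:310,250:400]; x=cv2.resize(x,(300,240),interpolation=cv2.INTER_CUBIC)
a=cv2.resize(w[60:330,190:450],(520,540),interpolation=cv2.INTER_CUBIC)
can=np.zeros((540,800,3),np.uint8); can[:,:520]=a; can[:240,520-20:]=x; cv2.imwrite('pics/w5c.png',can)
```

```text
[ 0.42802651 -0.26929412  0.13554366] [6.78297739e-01 7.34787143e-01 1.67777271e-04 5.10485108e-05]
```

View pics/w5c.png

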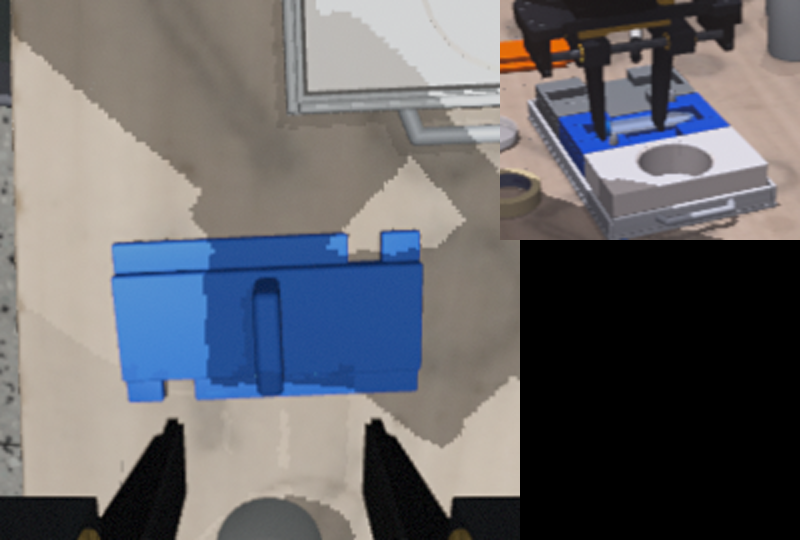

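The tube lies in the trough. The cover's flange corners are at crop (113,243), (419,231), (417,390) and (130,401), with the plate top running from (266,281) to (270,392).

Run:
```python
from fit import *
P=lambda u,v:(190+u/2,60+v/2)
o=[((-75,41.5,4),P(113,243)),((75,41.5,4),P(419,231)),((75,-41.5,4),P(417,390)),((-75,-41.5,4),P(130,401)),((0,24,53),P(266,281)),((0,-24,53),P(270,392))]
o=[('w5',l,p) for l,p in o]
x,r=fit(o,[.43,-.27,.05]);print(x,np.degrees(x[2]),r.tolist())
x4,r=fit(o[:4],[.43,-.27,.05]);print(x4,r.tolist())
s=load('w5');print(pix2w(s,[o[4][2],o[5][2]],.053), pix2w(s,[p[2] for p in o[:4]],.004))
```

```text
[ 0.42618959 -0.27635528  0.11919546] 6.829396925216904 [[-0.4, -0.6], [0.3, -1.0], [-0.2, -0.5], [-0.3, -0.5], [0.1, 5.8], [0.5, 2.9]]
[ 0.42640332 -0.277039    0.11896357] [[-0.2, 0.1], [0.5, -0.2], [-0.1, 0.1], [-0.1, 0.1]]
[[ 0.4228861  -0.2474737 ]
 [ 0.42842904 -0.29748783]] [[ 0.34716571 -0.24465346]
 [ 0.49553867 -0.22720037]
 [ 0.5059323  -0.30921084]
 [ 0.35699189 -0.32699992]]
```

Emit:
apply_moves --grip_force 40 --series '[{"dx": -4, "dy": -1, "dz": 30, "rx": 0, "ry": 0, "rz": -0.37, "fingers": 0.5}, {"dx": -3, "dy": -1, "dz": 30, "rx": 0, "ry": 0, "rz": 0, "fingers": 0.5}, {"dx": 0, "dy": 0, "dz": 32, "rx": 0, "ry": 0, "rz": 0, "fingers": 0.5}, {"dx": 0, "dy": 0, "dz": 28, "rx": 0, "ry": 0, "rz": 0, "fingers": 0.5}, {"dx": 0, "dy": 0, "dz": 16, "rx": 0, "ry": 0, "rz": 0, "fingers": 0.5}, {"dx": 0, "dy": 0, "dz": 10, "rx": 0, "ry": 0, "rz": 0, "fingers": 0.5}, {"dx": 0, "dy": 0, "dz": 6, "rx": 0, "ry": 0, "rz": 0, "fingers": 0.5}, {"dx": 0, "dy": 0, "dz": 0, "rx": 0, "ry": 0, "rz": 0, "fingers": 0.5}]'

```text
clock: 12.6
ee_pos: [0.4263, -0.2764, -0.0175]
orientation: [0.664, 0.748, -0.0, -0.001]
ft_force: [0.3, -0.0, -0.4]
gripper_width: 0.0477
gripper_force: 0.0
```

Emit:
apply_moves --grip_force 40 --series '[{"dx": 0, "dy": 0, "dz": 0, "rx": 0, "ry": 0, "rz": 0, "fingers": 0.0}, {"dx": 0, "dy": 0, "dz": 0, "rx": 0, "ry": 0, "rz": 0, "fingers": 0.0}, {"dx": 0, "dy": 0, "dz": 0, "rx": 0, "ry": 0, "rz": 0, "fingers": 0.0}, {"dx": 0, "dy": 0, "dz": 0, "rx": 0, "ry": 0, "rz": 0, "fingers": 0.0}, {"dx": 0, "dy": 0, "dz": 0, "rx": 0, "ry": 0, "rz": 0, "fingers": 0.0}, {"dx": 0, "dy": 0, "dz": 0, "rx": 0, "ry": 0, "rz": 0, "fingers": 0.0}, {"dx": 0, "dy": 0, "dz": 0, "rx": 0, "ry": 0, "rz": 0, "fingers": 0.0}, {"dx": 0, "dy": 0, "dz": 0, "rx": 0, "ry": 0, "rz": 0, "fingers": 0.0}, {"dx": 0, "dy": 0, "dz": 0, "rx": 0, "ry": 0, "rz": 0, "fingers": 0.0}]'

```text
clock: 13.35
ee_pos: [0.4266, -0.2773, -0.0163]
orientation: [0.664, 0.748, -0.0, 0.0]
ft_force: [-1.8, -0.4, 4.1]
gripper_width: 0.0119
gripper_force: 40.0
```

Emit:
apply_moves --series '[{"dx": 0, "dy": 0, "dz": -10, "rx": 0, "ry": 0, "rz": 0, "fingers": 0.0}, {"dx": 0, "dy": 0, "dz": -30, "rx": 0, "ry": 0, "rz": 0, "fingers": 0.0}, {"dx": 0, "dy": 0, "dz": -30, "rx": 0, "ry": 0, "rz": 0, "fingers": 0.0}, {"dx": 0, "dy": 0, "dz": -30, "rx": 0, "ry": 0, "rz": 0, "fingers": 0.0}, {"dx": 20, "dy": 8, "dz": 0, "rx": 0, "ry": 0, "rz": 0, "fingers": 0.0}, {"dx": 28, "dy": 12, "dz": 0, "rx": 0, "ry": 0, "rz": 0, "fingers": 0.0}, {"dx": 28, "dy": 12, "dz": 0, "rx": 0, "ry": 0, "rz": 0, "fingers": 0.0}, {"dx": 28, "dy": 12, "dz": 0, "rx": 0, "ry": 0, "rz": 0, "fingers": 0.0}, {"dx": 28, "dy": 12, "dz": 0, "rx": 0, "ry": 0, "rz": 0, "fingers": 0.0}, {"dx": 28, "dy": 12, "dz": 0, "rx": 0, "ry": 0, "rz": 0, "fingers": 0.0}, {"dx": 28, "dy": 12, "dz": 0, "rx": 0, "ry": 0, "rz": 0, "fingers": 0.0}, {"dx": 28, "dy": 12, "dz": 0, "rx": 0, "ry": 0, "rz": 0, "fingers": 0.0}, {"dx": 20, "dy": 9, "dz": 0, "rx": 0, "ry": 0, "rz": 0, "fingers": 0.0}, {"dx": 7, "dy": 3, "dz": 0, "rx": 0, "ry": 0, "rz": 0, "fingers": 0.0}, {"dx": 0, "dy": 0, "dz": 0, "rx": 0, "ry": 0, "rz": 0, "fingers": 0.0}, {"dx": 0, "dy": 0, "dz": 0, "rx": 0, "ry": 0, "rz": 0, "fingers": 0.0}, {"dx": 0, "dy": 0, "dz": 0, "rx": 0, "ry": 0, "rz": 0, "fingers": 0.0}]'

```text
clock: 14.77
ee_pos: [0.5005, -0.0244, 0.0831]
orientation: [0.664, 0.748, -0.0, -0.0]
ft_force: [0.3, 0.2, -0.7]
gripper_width: 0.0121
gripper_force: 40.0
```

Run:
```python
from h import *
snap('side','side6');snap('scene','scene6');s=snap('wrist','w6')
st=bot.read_state();print(st['ee_pos'],st['orientation'],st['ft_force'])
```

```text
[ 0.50062847 -0.0244889   0.08320034] [ 6.64309425e-01  7.47457676e-01 -1.03544380e-04 -1.46458794e-05] [ 0.0971699  0.7813328 -0.3616347]
```

Emit:
apply_moves --series '[{"dx": 1, "dy": 0.5, "dz": 14, "rx": 0, "ry": 0, "rz": -0.03, "fingers": 0.0}, {"dx": 0, "dy": 0, "dz": 14, "rx": 0, "ry": 0, "rz": 0, "fingers": 0.0}, {"dx": 0, "dy": 0, "dz": 8, "rx": 0, "ry": 0, "rz": 0, "fingers": 0.0}, {"dx": 0, "dy": 0, "dz": 2, "rx": 0, "ry": 0, "rz": 0, "fingers": 0.0}, {"dx": 0, "dy": 0, "dz": 2, "rx": 0, "ry": 0, "rz": 0, "fingers": 0.0}, {"dx": 0, "dy": 0, "dz": 1, "rx": 0, "ry": 0, "rz": 0, "fingers": 0.0}, {"dx": 0, "dy": 0, "dz": 0, "rx": 0, "ry": 0, "rz": 0, "fingers": 0.0}, {"dx": 0, "dy": 0, "dz": 0, "rx": 0, "ry": 0, "rz": 0, "fingers": 0.0}]'

```text
clock: 15.58
ee_pos: [0.5018, -0.0225, 0.043]
orientation: [0.663, 0.749, 0.0, 0.0]
ft_force: [0.4, 0.4, -2.0]
gripper_width: 0.0119
gripper_force: 40.0
```

Run:
```python
from h import *
st=bot.read_state();print(st['ee_pos'],st['ft_force'],st['wrist_torque'])
a=snap('side','side7')['frame'][195:315,240:390];b=snap('scene','scene7')['frame'][170:300,270:400]
cv2.imwrite('pics/c7.png',np.hstack([cv2.resize(x,(400,400),interpolation=cv2.INTER_CUBIC) for x in(a,b)]))
```

```text
[ 0.50182138 -0.0225413   0.04296313] [ 0.37372832  0.36814049 -2.04760551] [-0.06474882  0.02833388  0.04622158]
```

Emit:
apply_moves --series '[{"dx": 0, "dy": 0, "dz": 1.5, "rx": 0, "ry": 0, "rz": 0, "fingers": 0.0}, {"dx": 0, "dy": 0, "dz": 1.5, "rx": 0, "ry": 0, "rz": 0, "fingers": 0.0}, {"dx": 0, "dy": 0, "dz": 0, "rx": 0, "ry": 0, "rz": 0, "fingers": 0.0}, {"dx": 0, "dy": 0, "dz": 0, "rx": 0, "ry": 0, "rz": 0, "fingers": 0.0}]'

```text
clock: 16.02
ee_pos: [0.5011, -0.0224, 0.0391]
orientation: [0.663, 0.749, -0.0, -0.0]
ft_force: [0.1, -0.1, -2.1]
gripper_width: 0.0113
gripper_force: 40.0
```

Emit:
apply_moves --series '[{"dx": 0, "dy": 0, "dz": 1.5, "rx": 0, "ry": 0, "rz": 0, "fingers": 0.0}, {"dx": 0, "dy": 0, "dz": 1.5, "rx": 0, "ry": 0, "rz": 0, "fingers": 0.0}, {"dx": 0, "dy": 0, "dz": 0, "rx": 0, "ry": 0, "rz": 0, "fingers": 0.0}, {"dx": 0, "dy": 0, "dz": 0, "rx": 0, "ry": 0, "rz": 0, "fingers": 0.0}]'

```text
clock: 16.35
ee_pos: [0.5011, -0.0224, 0.036]
orientation: [0.663, 0.749, -0.0, -0.0]
ft_force: [-0.2, -0.6, -1.6]
gripper_width: 0.0117
gripper_force: 40.0
```

Emit:
apply_moves --series '[{"dx": 0, "dy": 0, "dz": 1, "rx": 0, "ry": 0, "rz": 0, "fingers": 0.0}, {"dx": 0, "dy": 0, "dz": 1, "rx": 0, "ry": 0, "rz": 0, "fingers": 0.0}, {"dx": 0, "dy": 0, "dz": 0.5, "rx": 0, "ry": 0, "rz": 0, "fingers": 0.0}, {"dx": 0, "dy": 0, "dz": 0, "rx": 0, "ry": 0, "rz": 0, "fingers": 0.0}, {"dx": 0, "dy": 0, "dz": 0, "rx": 0, "ry": 0, "rz": 0, "fingers": 0.0}]'

```text
clock: 16.77
ee_pos: [0.5012, -0.0224, 0.0337]
orientation: [0.663, 0.749, -0.0, -0.0]
ft_force: [-0.6, -0.3, -0.9]
gripper_width: 0.0118
gripper_force: 40.0
```

Emit:
apply_moves --series '[{"dx": 0, "dy": 0, "dz": 1, "rx": 0, "ry": 0, "rz": 0, "fingers": 0.0}, {"dx": 0, "dy": 0, "dz": 0.5, "rx": 0, "ry": 0, "rz": 0, "fingers": 0.0}, {"dx": 0, "dy": 0, "dz": 0, "rx": 0, "ry": 0, "rz": 0, "fingers": 0.0}, {"dx": 0, "dy": 0, "dz": 0, "rx": 0, "ry": 0, "rz": 0, "fingers": 0.0}]'

```text
clock: 17.1
ee_pos: [0.5015, -0.0224, 0.0327]
orientation: [0.663, 0.749, 0.0, 0.0]
ft_force: [0.2, 0.8, 1.6]
gripper_width: 0.0118
gripper_force: 40.0
```

Emit:
apply_moves --series '[{"dx": 0, "dy": 0, "dz": 0, "rx": 0, "ry": 0, "rz": 0, "fingers": 0.4}, {"dx": 0, "dy": 0, "dz": 0, "rx": 0, "ry": 0, "rz": 0, "fingers": 0.4}, {"dx": 0, "dy": 0, "dz": 0, "rx": 0, "ry": 0, "rz": 0, "fingers": 0.4}, {"dx": 0, "dy": 0, "dz": 0, "rx": 0, "ry": 0, "rz": 0, "fingers": 0.4}, {"dx": 0, "dy": 0, "dz": -6, "rx": 0, "ry": 0, "rz": 0, "fingers": 0.4}, {"dx": 0, "dy": 0, "dz": -20, "rx": 0, "ry": 0, "rz": 0, "fingers": 0.4}, {"dx": 0, "dy": 0, "dz": -35, "rx": 0, "ry": 0, "rz": 0, "fingers": 0.4}, {"dx": 0, "dy": 0, "dz": -35, "rx": 0, "ry": 0, "rz": 0, "fingers": 0.5}, {"dx": 0, "dy": 0, "dz": -15, "rx": 0, "ry": 0, "rz": 0, "fingers": 0.5}]'

```text
clock: 17.85
ee_pos: [0.5038, -0.0228, 0.149]
orientation: [0.663, 0.749, 0.002, 0.003]
ft_force: [1.2, -0.8, 0.8]
gripper_width: 0.0452
gripper_force: 0.0
```

```bash
python3 plan.py .569 .304 .14 -14 11
```

```text
[[29, 10, 1, 0.01, 0.0, 0.32], [29, 8, 1, 0.01, 0.0, 0.32], [29, 8, 1, 0.01, 0.0, 0.32], [30, 7, 1, 0.01, 0.0, 0.32], [30, 5, 1, 0.01, 0.0, 0.32], [30, 5, 1, 0.01, 0.0, 0.32], [30, 3, 1, 0.01, 0.0, 0.32], [30, 3, 0, 0.01, 0.0, 0.32], [30, 1, 1, 0.01, 0.0, 0.32], [30, 1, 0, 0.01, 0.0, 0.32], [30, -1, 1, 0.01, 0.0, 0.32]]
end [0.5687 0.3036 0.1398] [ 0.789  0.615 -0.002 -0.001]
```

Emit:
apply_moves --series '[{"dx": 29, "dy": 10, "dz": 0, "rx": 0, "ry": 0, "rz": 0.32, "fingers": 0.5}, {"dx": 29, "dy": 8, "dz": 0, "rx": 0, "ry": 0, "rz": 0.32, "fingers": 0.5}, {"dx": 29, "dy": 8, "dz": 0, "rx": 0, "ry": 0, "rz": 0.32, "fingers": 0.5}, {"dx": 30, "dy": 7, "dz": 0, "rx": 0, "ry": 0, "rz": 0.32, "fingers": 0.5}, {"dx": 30, "dy": 5, "dz": 0, "rx": 0, "ry": 0, "rz": 0.32, "fingers": 0.5}, {"dx": 30, "dy": 5, "dz": 0, "rx": 0, "ry": 0, "rz": 0.32, "fingers": 0.5}, {"dx": 30, "dy": 3, "dz": 0, "rx": 0, "ry": 0, "rz": 0.32, "fingers": 0.5}, {"dx": 30, "dy": 3, "dz": 0, "rx": 0, "ry": 0, "rz": 0.32, "fingers": 0.5}, {"dx": 30, "dy": 1, "dz": 0, "rx": 0, "ry": 0, "rz": 0.32, "fingers": 0.5}, {"dx": 30, "dy": 1, "dz": 0, "rx": 0, "ry": 0, "rz": 0.32, "fingers": 0.5}, {"dx": 30, "dy": -1, "dz": 0, "rx": 0, "ry": 0, "rz": 0.32, "fingers": 0.5}, {"dx": 0, "dy": 0, "dz": 0, "rx": 0, "ry": 0, "rz": 0, "fingers": 0.5}, {"dx": 0, "dy": 0, "dz": 0, "rx": 0, "ry": 0, "rz": 0, "fingers": 0.5}, {"dx": 0, "dy": 0, "dz": 0, "rx": 0, "ry": 0, "rz": 0, "fingers": 0.5}]'

```text
clock: 19.02
ee_pos: [0.566, 0.3035, 0.1432]
orientation: [0.788, 0.615, -0.0, 0.0]
ft_force: [0.2, 0.4, -0.3]
gripper_width: 0.0476
gripper_force: 0.0
```

Run:
```python
from h import *
s=snap('wrist','w8'); print(bot.read_state()['ee_pos'],bot.read_state()['orientation'])
w=s['frame'][50:330,150:490]; b=snap('scene','scene8')['frame'][60:260,270:450]; a=snap('side','side8')['frame'][210:330,250:400]
can=np.zeros((590,800,3),np.uint8); can[:420,:510]=cv2.resize(w,(510,420)); can[:300,510:]=cv2.resize(b,(290,300),interpolation=cv2.INTER_CUBIC)
can[310:550,510:]=cv2.resize(a,(290,240),interpolation=cv2.INTER_CUBIC); cv2.imwrite('pics/w8c.png',can)
```

```text
[0.56599864 0.30309006 0.14325975] [ 7.88660137e-01  6.14829332e-01 -2.60941905e-04  1.15302529e-04]
```

View pics/w8c.png

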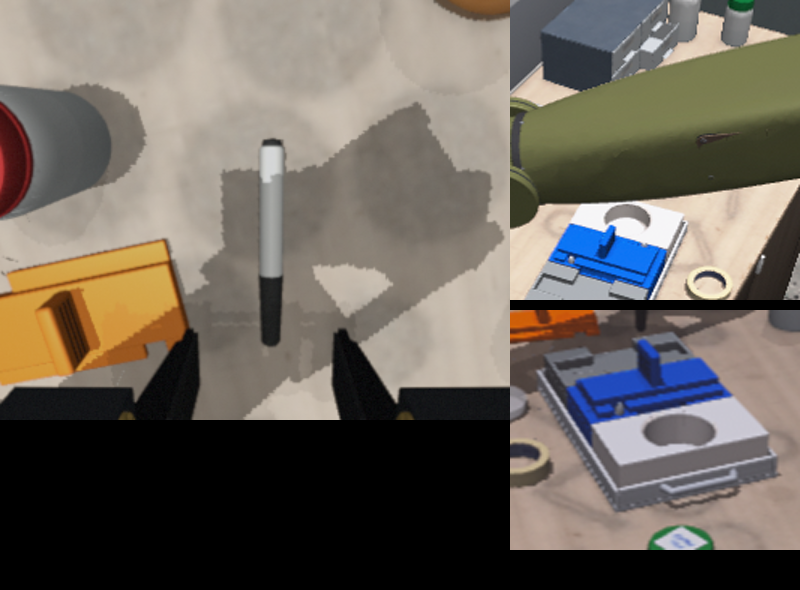

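The cover sits flat over the pegs. The marker runs from (272,140) to (270,344) in the wrist crop.

Run:
```python
from h import *
s=load('w8'); P=pix2w(s,[(150+272/1.5,50+140/1.5),(150+270/1.5,50+344/1.5)],.009)
m=P.mean(0);d=P[0]-P[1];print(P,m,np.hypot(*d),np.degrees(np.arctan2(d[1],d[0])))
st=bot.read_state();M=R.from_quat(st['orientation']).as_matrix()
print((np.r_[m,-.034]-st['ee_pos'])@M*1000,np.degrees(np.arctan2(M[1,1],M[0,1])))
# green bottle cap from side8/side0 later
```

```text
[[0.5864237  0.36750547]
 [0.55103124 0.2304601 ]] [0.56872747 0.29898278] 0.14154172711596735 75.51954775975246
[ -3.04549302   3.4887474  177.37638083] -14.16775816351472
```

Emit:
apply_moves --grip_force 12 --series '[{"dx": -1, "dy": 1.5, "dz": 35, "rx": 0, "ry": 0, "rz": 0.05, "fingers": 0.45}, {"dx": -1, "dy": 1, "dz": 35, "rx": 0, "ry": 0, "rz": 0, "fingers": 0.45}, {"dx": -1, "dy": 1, "dz": 35, "rx": 0, "ry": 0, "rz": 0, "fingers": 0.45}, {"dx": 0, "dy": 0, "dz": 35, "rx": 0, "ry": 0, "rz": 0, "fingers": 0.4}, {"dx": 0, "dy": 0, "dz": 22, "rx": 0, "ry": 0, "rz": 0, "fingers": 0.4}, {"dx": 0, "dy": 0, "dz": 9, "rx": 0, "ry": 0, "rz": 0, "fingers": 0.4}, {"dx": 0, "dy": 0, "dz": 5, "rx": 0, "ry": 0, "rz": 0, "fingers": 0.4}, {"dx": 0, "dy": 0, "dz": 0, "rx": 0, "ry": 0, "rz": 0, "fingers": 0.0}, {"dx": 0, "dy": 0, "dz": 0, "rx": 0, "ry": 0, "rz": 0, "fingers": 0.0}, {"dx": 0, "dy": 0, "dz": 0, "rx": 0, "ry": 0, "rz": 0, "fingers": 0.0}, {"dx": 0, "dy": 0, "dz": 0, "rx": 0, "ry": 0, "rz": 0, "fingers": 0.0}, {"dx": 0, "dy": 0, "dz": 0, "rx": 0, "ry": 0, "rz": 0, "fingers": 0.0}, {"dx": 0, "dy": 0, "dz": 0, "rx": 0, "ry": 0, "rz": 0, "fingers": 0.0}, {"dx": 0, "dy": 0, "dz": 0, "rx": 0, "ry": 0, "rz": 0, "fingers": 0.0}]'

```text
clock: 20.33
ee_pos: [0.5704, 0.3009, -0.0305]
orientation: [0.79, 0.613, 0.002, 0.0]
ft_force: [-1.0, -1.0, 5.8]
gripper_width: 0.0163
gripper_force: 12.0
```

```bash
python3 plan.py .5704 .3009 .125 -14.4 5 .490 .0683 .115 -83 13
```

```text
[[0, 0, -31, 0.01, -0.0, 0.0], [0, 0, -31, 0.01, -0.0, 0.0], [0, 0, -31, 0.01, -0.0, 0.0], [0, 0, -31, 0.01, -0.0, 0.0], [0, 0, -31, 0.01, -0.0, 0.0]]
end [0.5702 0.3006 0.1245] [ 0.79   0.613  0.    -0.002]
[[-19, -2, 1, -0.0, -0.0, 0.88], [-19, 0, 1, -0.0, -0.0, 0.88], [-19, 2, 1, -0.0, -0.0, 0.88], [-18, 4, 1, -0.0, -0.0, 0.88], [-18, 5, 1, -0.0, -0.0, 0.88], [-18, 7, 1, -0.0, -0.0, 0.88], [-17, 9, 0, -0.0, -0.0, 0.88], [-16, 10, 1, -0.0, -0.0, 0.88], [-15, 12, 0, -0.0, -0.0, 0.88], [-14, 13, 1, -0.0, -0.0, 0.88], [-12, 14, 0, -0.0, -0.0, 0.88], [-11, 15, 1, -0.0, -0.0, 0.88], [-10, 16, 0, -0.0, -0.0, 0.88]]
end [0.4901 0.0681 0.1151] [ 0.998  0.061 -0.001 -0.001]
```

Emit:
apply_moves --series '[{"dx": 0, "dy": 0, "dz": -15, "rx": 0, "ry": 0, "rz": 0, "fingers": 0.0}, {"dx": 0, "dy": 0, "dz": -35, "rx": 0, "ry": 0, "rz": 0, "fingers": 0.0}, {"dx": 0, "dy": 0, "dz": -35, "rx": 0, "ry": 0, "rz": 0, "fingers": 0.0}, {"dx": 0, "dy": 0, "dz": -35, "rx": 0, "ry": 0, "rz": 0, "fingers": 0.0}, {"dx": 0, "dy": 0, "dz": -35, "rx": 0, "ry": 0, "rz": 0, "fingers": 0.0}, {"dx": -19, "dy": -2, "dz": 1, "rx": 0, "ry": 0, "rz": 0.88, "fingers": 0.0}, {"dx": -19, "dy": 0, "dz": 1, "rx": 0, "ry": 0, "rz": 0.88, "fingers": 0.0}, {"dx": -19, "dy": 2, "dz": 1, "rx": 0, "ry": 0, "rz": 0.88, "fingers": 0.0}, {"dx": -18, "dy": 4, "dz": 1, "rx": 0, "ry": 0, "rz": 0.88, "fingers": 0.0}, {"dx": -18, "dy": 5, "dz": 1, "rx": 0, "ry": 0, "rz": 0.88, "fingers": 0.0}, {"dx": -18, "dy": 7, "dz": 1, "rx": 0, "ry": 0, "rz": 0.88, "fingers": 0.0}, {"dx": -17, "dy": 9, "dz": 0, "rx": 0, "ry": 0, "rz": 0.88, "fingers": 0.0}, {"dx": -16, "dy": 10, "dz": 1, "rx": 0, "ry": 0, "rz": 0.88, "fingers": 0.0}, {"dx": -15, "dy": 12, "dz": 0, "rx": 0, "ry": 0, "rz": 0.88, "fingers": 0.0}, {"dx": -14, "dy": 13, "dz": 1, "rx": 0, "ry": 0, "rz": 0.88, "fingers": 0.0}, {"dx": -12, "dy": 14, "dz": 0, "rx": 0, "ry": 0, "rz": 0.88, "fingers": 0.0}, {"dx": -11, "dy": 15, "dz": 1, "rx": 0, "ry": 0, "rz": 0.88, "fingers": 0.0}, {"dx": -10, "dy": 16, "dz": 0, "rx": 0, "ry": 0, "rz": 0.88, "fingers": 0.0}, {"dx": 0, "dy": 0, "dz": 0, "rx": 0, "ry": 0, "rz": 0, "fingers": 0.0}, {"dx": 0, "dy": 0, "dz": 0, "rx": 0, "ry": 0, "rz": 0, "fingers": 0.0}]'

```text
clock: 22.0
ee_pos: [0.4886, 0.0674, 0.114]
orientation: [0.998, 0.061, 0.001, -0.0]
ft_force: [0.0, -0.2, -0.2]
gripper_width: 0.0162
gripper_force: 12.0
```

Run:
```python
from h import *
s=snap('wrist','w9'); st=bot.read_state(); print(st['ee_pos'],st['orientation'],st['gripper_width'])
M=R.from_quat(st['orientation']).as_matrix();print((np.array([.490,.0683,.0068])-st['ee_pos'])@M*1000,np.degrees(np.arctan2(M[1,1],M[0,1])))
# marker black/white check: column profile along marker in hand
z=st['ee_pos'][2]+.03+.009+.0; u=w2pix(s,[st['ee_pos']+M@[ .071,0,-.036]]);print('expected far end px',u)
g=cv2.cvtColor(s['frame'],cv2.COLOR_BGR2GRAY)
for r in range(110,240,6): print(r,g[r,296:356:5].tolist())
```

```text
[0.48886632 0.06792687 0.1139378 ] [ 9.98126263e-01  6.11851509e-02  5.43501626e-04 -2.14126647e-04] 0.016334151374394736
[  1.05171755  -0.19319664 107.13911217] -82.9843034779037
expected far end px [[325.07744449 152.17412556]]
110 [131, 130, 131, 132, 130, 127, 129, 126, 130, 129, 132, 131]
116 [168, 169, 169, 171, 170, 171, 171, 170, 171, 170, 172, 171]
122 [158, 156, 156, 157, 156, 158, 158, 156, 157, 158, 157, 157]
128 [116, 111, 114, 114, 114, 115, 115, 114, 114, 115, 115, 116]
134 [118, 70, 112, 118, 116, 116, 116, 116, 117, 117, 116, 118]
140 [119, 73, 112, 116, 115, 117, 116, 116, 116, 116, 118, 117]
146 [117, 75, 116, 116, 117, 117, 116, 117, 116, 117, 116, 117]
152 [116, 73, 101, 115, 116, 116, 117, 115, 116, 116, 118, 117]
158 [117, 79, 110, 115, 28, 29, 28, 31, 28, 116, 116, 116]
164 [115, 87, 110, 116, 24, 30, 32, 33, 30, 107, 115, 115]
170 [114, 92, 110, 103, 139, 154, 163, 158, 148, 122, 114, 115]
176 [112, 99, 101, 104, 141, 155, 166, 160, 149, 123, 113, 115]
182 [113, 101, 109, 101, 139, 156, 166, 160, 149, 123, 112, 104]
188 [113, 102, 109, 105, 141, 156, 165, 160, 150, 121, 114, 101]
194 [107, 102, 106, 103, 139, 156, 165, 158, 150, 119, 115, 96]
200 [113, 113, 113, 102, 139, 156, 165, 159, 149, 119, 115, 115]
206 [112, 113, 114, 102, 139, 155, 164, 159, 149, 119, 112, 113]
212 [114, 114, 114, 104, 139, 155, 164, 158, 148, 117, 112, 111]
218 [112, 112, 113, 102, 138, 154, 165, 159, 148, 117, 113, 107]
224 [113, 112, 112, 100, 137, 155, 164, 160, 148, 116, 113, 112]
230 [112, 111, 110, 103, 138, 155, 164, 159, 148, 116, 112, 108]
236 [97, 99, 112, 98, 137, 155, 164, 159, 148, 114, 112, 98]
```

Emit:
apply_moves --series '[{"dx": 3, "dy": 0, "dz": 30, "rx": 0, "ry": 0, "rz": 0, "fingers": 0.0}, {"dx": 0, "dy": 0, "dz": 35, "rx": 0, "ry": 0, "rz": 0, "fingers": 0.0}, {"dx": 0, "dy": 0, "dz": 24, "rx": 0, "ry": 0, "rz": 0, "fingers": 0.0}, {"dx": 0, "dy": 0, "dz": 10, "rx": 0, "ry": 0, "rz": 0, "fingers": 0.0}, {"dx": 0, "dy": 0, "dz": 6, "rx": 0, "ry": 0, "rz": 0, "fingers": 0.0}, {"dx": 0, "dy": 0, "dz": 1, "rx": 0, "ry": 0, "rz": 0, "fingers": 0.0}, {"dx": 0, "dy": 0, "dz": 0, "rx": 0, "ry": 0, "rz": 0, "fingers": 0.0}, {"dx": 0, "dy": 0, "dz": 0, "rx": 0, "ry": 0, "rz": 0, "fingers": 0.0}]'

```text
clock: 22.72
ee_pos: [0.4933, 0.0683, 0.0091]
orientation: [0.998, 0.061, 0.002, 0.0]
ft_force: [1.0, -0.7, -1.0]
gripper_width: 0.0161
gripper_force: 12.0
```

Emit:
apply_moves --series '[{"dx": 0, "dy": 0, "dz": 1, "rx": 0, "ry": 0, "rz": 0, "fingers": 0.0}, {"dx": 0, "dy": 0, "dz": 0, "rx": 0, "ry": 0, "rz": 0, "fingers": 0.0}, {"dx": 0, "dy": 0, "dz": 0, "rx": 0, "ry": 0, "rz": 0, "fingers": 0.0}]'

```text
clock: 22.97
ee_pos: [0.4922, 0.068, 0.007]
orientation: [0.998, 0.061, 0.001, 0.0]
ft_force: [-0.4, 0.8, 0.3]
gripper_width: 0.0161
gripper_force: 12.0
```

Emit:
apply_moves --series '[{"dx": 0, "dy": 0, "dz": 0, "rx": 0, "ry": 0, "rz": 0, "fingers": 0.35}, {"dx": 0, "dy": 0, "dz": 0, "rx": 0, "ry": 0, "rz": 0, "fingers": 0.35}, {"dx": 0, "dy": 0, "dz": 0, "rx": 0, "ry": 0, "rz": 0, "fingers": 0.35}, {"dx": 0, "dy": 0, "dz": -8, "rx": 0, "ry": 0, "rz": 0, "fingers": 0.35}, {"dx": 0, "dy": 0, "dz": -30, "rx": 0, "ry": 0, "rz": 0, "fingers": 0.35}, {"dx": 0, "dy": 0, "dz": -38, "rx": 0, "ry": 0, "rz": 0, "fingers": 0.6}, {"dx": 0, "dy": 0, "dz": -38, "rx": 0, "ry": 0, "rz": 0, "fingers": 1.0}, {"dx": 0, "dy": 0, "dz": -38, "rx": 0, "ry": 0, "rz": 0, "fingers": 1.0}]'

```text
clock: 23.63
ee_pos: [0.4911, 0.068, 0.1603]
orientation: [0.998, 0.061, -0.0, -0.0]
ft_force: [0.9, -0.8, 0.6]
gripper_width: 0.0484
gripper_force: 0.0
```

```bash
python3 plan.py .433 -.385 .16 7 16
python3 - <<'E'
from h import *
s=snap('wrist','w10'); snap('scene','scene10'); snap('side','side10')
E
```

```text
[[-7, 28, 0, -0.0, 0.0, -0.94], [-10, 27, 0, -0.0, 0.0, -0.94], [-12, 26, 0, -0.0, 0.0, -0.94], [-15, 24, 0, -0.0, 0.0, -0.94], [-17, 23, 0, -0.0, 0.0, -0.94], [-19, 21, 0, -0.0, 0.0, -0.94], [-21, 19, 0, -0.0, 0.0, -0.94], [-23, 17, 0, -0.0, 0.0, -0.94], [-25, 14, 0, -0.0, 0.0, -0.94], [-26, 12, 0, -0.0, 0.0, -0.94], [-27, 9, 0, -0.0, 0.0, -0.94], [-28, 7, 0, -0.0, 0.0, -0.94], [-28, 4, 0, -0.0, 0.0, -0.94], [-28, 1, 0, -0.0, 0.0, -0.94], [-29, -1, 0, -0.0, 0.0, -0.94], [-28, -4, 0, -0.0, 0.0, -0.94]]
end [ 0.4332 -0.3849  0.1603] [ 0.661  0.75  -0.    -0.   ]
```

Emit:
apply_moves --series '[{"dx": -7, "dy": 28, "dz": 0, "rx": 0, "ry": 0, "rz": -0.94, "fingers": 1.0}, {"dx": -10, "dy": 27, "dz": 0, "rx": 0, "ry": 0, "rz": -0.94, "fingers": 1.0}, {"dx": -12, "dy": 26, "dz": 0, "rx": 0, "ry": 0, "rz": -0.94, "fingers": 1.0}, {"dx": -15, "dy": 24, "dz": 0, "rx": 0, "ry": 0, "rz": -0.94, "fingers": 1.0}, {"dx": -17, "dy": 23, "dz": 0, "rx": 0, "ry": 0, "rz": -0.94, "fingers": 1.0}, {"dx": -19, "dy": 21, "dz": 0, "rx": 0, "ry": 0, "rz": -0.94, "fingers": 1.0}, {"dx": -21, "dy": 19, "dz": 0, "rx": 0, "ry": 0, "rz": -0.94, "fingers": 1.0}, {"dx": -23, "dy": 17, "dz": 0, "rx": 0, "ry": 0, "rz": -0.94, "fingers": 1.0}, {"dx": -25, "dy": 14, "dz": 0, "rx": 0, "ry": 0, "rz": -0.94, "fingers": 1.0}, {"dx": -26, "dy": 12, "dz": 0, "rx": 0, "ry": 0, "rz": -0.94, "fingers": 1.0}, {"dx": -27, "dy": 9, "dz": 0, "rx": 0, "ry": 0, "rz": -0.94, "fingers": 1.0}, {"dx": -28, "dy": 7, "dz": 0, "rx": 0, "ry": 0, "rz": -0.94, "fingers": 1.0}, {"dx": -28, "dy": 4, "dz": 0, "rx": 0, "ry": 0, "rz": -0.94, "fingers": 1.0}, {"dx": -28, "dy": 1, "dz": 0, "rx": 0, "ry": 0, "rz": -0.94, "fingers": 1.0}, {"dx": -29, "dy": -1, "dz": 0, "rx": 0, "ry": 0, "rz": -0.94, "fingers": 1.0}, {"dx": -28, "dy": -4, "dz": 0, "rx": 0, "ry": 0, "rz": -0.94, "fingers": 1.0}, {"dx": 0, "dy": 0, "dz": 0, "rx": 0, "ry": 0, "rz": 0, "fingers": 1.0}, {"dx": 0, "dy": 0, "dz": 0, "rx": 0, "ry": 0, "rz": 0, "fingers": 1.0}, {"dx": 0, "dy": 0, "dz": 0, "rx": 0, "ry": 0, "rz": 0, "fingers": 1.0}]'

```text
clock: 25.37
ee_pos: [0.4332, -0.3839, 0.1568]
orientation: [0.662, 0.75, 0.0, -0.001]
ft_force: [-0.3, -0.8, 0.3]
gripper_width: 0.0952
gripper_force: 0.0
```

Run:
```python
from h import *
st=bot.read_state();M=R.from_quat(st['orientation']).as_matrix();print(st['ee_pos'],st['gripper_width'])
s=snap('wrist','w11');snap('side','side11')
def green(f):
    h=cv2.cvtColor(f,cv2.COLOR_BGR2HSV);return cv2.inRange(h,(45,90,30),(85,255,255))
for n in('w11','side0','scene0','side10'):
    b=load(n);m=green(b['frame']); 
    k,l,S,c=cv2.connectedComponentsWithStats(m)
    print(n,[(S[i].tolist(),c[i].round(1).tolist()) for i in range(1,k) if S[i][4]>60])
m=green(s['frame']);ct=max(cv2.findContours(m,0,2)[0],key=cv2.contourArea);hull=cv2.convexHull(ct)[:,0]
for z in (.118,.1,.092): 
    P=pix2w(s,hull,z); (c,r)=cv2.minEnclosingCircle((P*1000).astype(np.float32)); print(z,c,r)
print('tip px',w2pix(s,[st['ee_pos']+M@[0,y,-.038] for y in(-.0475,.0475)]))
```

```text
[ 0.43318554 -0.38385717  0.15684272] 0.09521499978286886
w11 [([291, 228, 67, 72, 2254], [324.8, 258.5])]
side0 [([321, 318, 34, 31, 585], [337.4, 335.8])]
scene0 [([405, 54, 17, 14, 144], [412.9, 61.5]), ([404, 128, 20, 18, 210], [413.4, 138.3])]
side10 [([322, 318, 33, 27, 428], [337.6, 333.0]), ([322, 340, 29, 9, 66], [335.5, 345.7])]
0.118 (433.2642822265625, -402.04754638671875) 29.562759399414062
0.1 (434.01611328125, -409.37225341796875) 31.71222496032715
0.092 (434.35028076171875, -412.627685546875) 32.66753387451172
tip px [[239.1437298  287.82892505]
 [415.27449058 287.66757903]]
```

Run:
```python
from h import *
s=load('w11');h=cv2.cvtColor(s['frame'],cv2.COLOR_BGR2HSV);m=cv2.inRange(h,(45,90,30),(85,255,255))
hull=cv2.convexHull(max(cv2.findContours(m,0,2)[0],key=cv2.contourArea))[:,0].astype(float)
P=pix2w(s,hull,.118); 
from scipy.optimize import least_squares
lo=P[P[:,1]<np.median(P[:,1])]
lo=P[hull[:,1]>262]
q=least_squares(lambda p:np.hypot(*(lo-p).T)-.0275,[.433,-.40],loss='soft_l1',f_scale=.001);print(q.x,np.abs(q.fun).max(),len(lo), lo[:,1].min())
st=bot.read_state();M=R.from_quat(st['orientation']).as_matrix();print((np.r_[q.x,.04]-st['ee_pos'])@M*1000)
a=load('side0');print(pix2w(a,[(337.5,328)],.118))
```

```text
[ 0.43318379 -0.40358741] 0.0015947154219642275 17 -0.431577620322705
[-19.96590148  -2.95793856 117.52069303]
[[ 0.43198659 -0.41236308]]
```

Emit:
apply_moves --grip_force 35 --series '[{"dx": -10, "dy": -1.5, "dz": 10, "rx": 0, "ry": 0, "rz": 0, "fingers": 1.0}, {"dx": -10.5, "dy": -1.5, "dz": 20, "rx": 0, "ry": 0, "rz": 0, "fingers": 1.0}, {"dx": 0, "dy": 0, "dz": 30, "rx": 0, "ry": 0, "rz": 0, "fingers": 1.0}, {"dx": 0, "dy": 0, "dz": 28, "rx": 0, "ry": 0, "rz": 0, "fingers": 1.0}, {"dx": 0, "dy": 0, "dz": 17, "rx": 0, "ry": 0, "rz": 0, "fingers": 1.0}, {"dx": 0, "dy": 0, "dz": 8, "rx": 0, "ry": 0, "rz": 0, "fingers": 1.0}, {"dx": 0, "dy": 0, "dz": 0, "rx": 0, "ry": 0, "rz": 0, "fingers": 0.0}, {"dx": 0, "dy": 0, "dz": 0, "rx": 0, "ry": 0, "rz": 0, "fingers": 0.0}, {"dx": 0, "dy": 0, "dz": 0, "rx": 0, "ry": 0, "rz": 0, "fingers": 0.0}, {"dx": 0, "dy": 0, "dz": 0, "rx": 0, "ry": 0, "rz": 0, "fingers": 0.0}, {"dx": 0, "dy": 0, "dz": 0, "rx": 0, "ry": 0, "rz": 0, "fingers": 0.0}, {"dx": 0, "dy": 0, "dz": 0, "rx": 0, "ry": 0, "rz": 0, "fingers": 0.0}, {"dx": 0, "dy": 0, "dz": 0, "rx": 0, "ry": 0, "rz": 0, "fingers": 0.0}, {"dx": 0, "dy": 0, "dz": 0, "rx": 0, "ry": 0, "rz": 0, "fingers": 0.0}, {"dx": 0, "dy": 0, "dz": 0, "rx": 0, "ry": 0, "rz": 0, "fingers": 0.0}, {"dx": 0, "dy": 0, "dz": 0, "rx": 0, "ry": 0, "rz": 0, "fingers": 0.0}]'

```text
clock: 26.8
ee_pos: [0.4339, -0.406, 0.0461]
orientation: [0.661, 0.75, 0.0, 0.001]
ft_force: [0.6, -0.3, 2.8]
gripper_width: 0.0542
gripper_force: 34.9
```

Emit:
apply_moves --series '[{"dx": 0, "dy": 0, "dz": -10, "rx": 0, "ry": 0, "rz": 0, "fingers": 0.0}, {"dx": 0, "dy": 0, "dz": -25, "rx": 0, "ry": 0, "rz": 0, "fingers": 0.0}, {"dx": 0, "dy": 0, "dz": -30, "rx": 0, "ry": 0, "rz": 0, "fingers": 0.0}, {"dx": 0, "dy": 0, "dz": -15, "rx": 0, "ry": 0, "rz": 0, "fingers": 0.0}, {"dx": 14, "dy": 6, "dz": 0, "rx": 0, "ry": 0, "rz": 0, "fingers": 0.0}, {"dx": 25, "dy": 10, "dz": 0, "rx": 0, "ry": 0, "rz": 0, "fingers": 0.0}, {"dx": 30, "dy": 12, "dz": 0, "rx": 0, "ry": 0, "rz": 0, "fingers": 0.0}, {"dx": 30, "dy": 12, "dz": 0, "rx": 0, "ry": 0, "rz": 0, "fingers": 0.0}, {"dx": 30, "dy": 12, "dz": 0, "rx": 0, "ry": 0, "rz": 0, "fingers": 0.0}, {"dx": 30, "dy": 12, "dz": 0, "rx": 0, "ry": 0, "rz": 0, "fingers": 0.0}, {"dx": 30, "dy": 12, "dz": 0, "rx": 0, "ry": 0, "rz": 0, "fingers": 0.0}, {"dx": 30, "dy": 12, "dz": 0, "rx": 0, "ry": 0, "rz": 0, "fingers": 0.0}, {"dx": 30, "dy": 12, "dz": 0, "rx": 0, "ry": 0, "rz": 0, "fingers": 0.0}, {"dx": 20, "dy": 9, "dz": 0, "rx": 0, "ry": 0, "rz": 0, "fingers": 0.0}, {"dx": 10, "dy": 5, "dz": 0, "rx": 0, "ry": 0, "rz": 0, "fingers": 0.0}, {"dx": 0, "dy": 0, "dz": 0, "rx": 0, "ry": 0, "rz": 0, "fingers": 0.0}, {"dx": 0, "dy": 0, "dz": 0, "rx": 0, "ry": 0, "rz": 0, "fingers": 0.0}, {"dx": 0, "dy": 0, "dz": 0, "rx": 0, "ry": 0, "rz": 0, "fingers": 0.0}]'

```text
clock: 28.3
ee_pos: [0.5109, -0.1152, 0.1246]
orientation: [0.662, 0.75, -0.001, -0.0]
ft_force: [-0.9, -0.6, -2.0]
gripper_width: 0.0538
gripper_force: 34.8
```

Emit:
apply_moves --series '[{"dx": 0.5, "dy": 1, "dz": 15, "rx": 0, "ry": 0, "rz": 0, "fingers": 0.0}, {"dx": 0, "dy": 0, "dz": 15, "rx": 0, "ry": 0, "rz": 0, "fingers": 0.0}, {"dx": 0, "dy": 0, "dz": 12, "rx": 0, "ry": 0, "rz": 0, "fingers": 0.0}, {"dx": 0, "dy": 0, "dz": 10, "rx": 0, "ry": 0, "rz": 0, "fingers": 0.0}, {"dx": 0, "dy": 0, "dz": 8, "rx": 0, "ry": 0, "rz": 0, "fingers": 0.0}, {"dx": 0, "dy": 0, "dz": 4, "rx": 0, "ry": 0, "rz": 0, "fingers": 0.0}, {"dx": 0, "dy": 0, "dz": 2, "rx": 0, "ry": 0, "rz": 0, "fingers": 0.0}, {"dx": 0, "dy": 0, "dz": 0, "rx": 0, "ry": 0, "rz": 0, "fingers": 0.0}, {"dx": 0, "dy": 0, "dz": 0, "rx": 0, "ry": 0, "rz": 0, "fingers": 0.0}]'

```text
clock: 29.05
ee_pos: [0.5129, -0.1141, 0.0598]
orientation: [0.661, 0.75, 0.0, 0.0]
ft_force: [0.7, 0.4, -1.5]
gripper_width: 0.0539
gripper_force: 34.8
```

Emit:
apply_moves --series '[{"dx": 0, "dy": 0, "dz": 1.5, "rx": 0, "ry": 0, "rz": 0, "fingers": 0.0}, {"dx": 0, "dy": 0, "dz": 1, "rx": 0, "ry": 0, "rz": 0, "fingers": 0.0}, {"dx": 0, "dy": 0, "dz": 0, "rx": 0, "ry": 0, "rz": 0, "fingers": 0.0}, {"dx": 0, "dy": 0, "dz": 0, "rx": 0, "ry": 0, "rz": 0, "fingers": 0.0}]'

```text
clock: 29.38
ee_pos: [0.5125, -0.1139, 0.0569]
orientation: [0.661, 0.75, 0.0, 0.0]
ft_force: [0.1, 0.5, -2.2]
gripper_width: 0.0537
gripper_force: 34.8
```

Emit:
apply_moves --series '[{"dx": 0, "dy": 0, "dz": 1, "rx": 0, "ry": 0, "rz": 0, "fingers": 0.0}, {"dx": 0, "dy": 0, "dz": 1, "rx": 0, "ry": 0, "rz": 0, "fingers": 0.0}, {"dx": 0, "dy": 0, "dz": 0, "rx": 0, "ry": 0, "rz": 0, "fingers": 0.0}, {"dx": 0, "dy": 0, "dz": 0, "rx": 0, "ry": 0, "rz": 0, "fingers": 0.0}]'

```text
clock: 29.72
ee_pos: [0.5127, -0.114, 0.0551]
orientation: [0.661, 0.75, 0.0, 0.0]
ft_force: [-0.8, 0.0, 0.4]
gripper_width: 0.0537
gripper_force: 34.8
```

Emit:
apply_moves --series '[{"dx": 0, "dy": 0, "dz": 0.5, "rx": 0, "ry": 0, "rz": 0, "fingers": 0.0}, {"dx": 0, "dy": 0, "dz": 0, "rx": 0, "ry": 0, "rz": 0, "fingers": 0.85}, {"dx": 0, "dy": 0, "dz": 0, "rx": 0, "ry": 0, "rz": 0, "fingers": 0.85}, {"dx": 0, "dy": 0, "dz": 0, "rx": 0, "ry": 0, "rz": 0, "fingers": 0.85}, {"dx": 0, "dy": 0, "dz": 0, "rx": 0, "ry": 0, "rz": 0, "fingers": 0.85}, {"dx": 0, "dy": 0, "dz": 0, "rx": 0, "ry": 0, "rz": 0, "fingers": 0.85}, {"dx": 0, "dy": 0, "dz": -8, "rx": 0, "ry": 0, "rz": 0, "fingers": 0.85}, {"dx": 0, "dy": 0, "dz": -25, "rx": 0, "ry": 0, "rz": 0, "fingers": 0.85}, {"dx": 0, "dy": 0, "dz": -35, "rx": 0, "ry": 0, "rz": 0, "fingers": 0.85}, {"dx": 0, "dy": 0, "dz": -35, "rx": 0, "ry": 0, "rz": 0, "fingers": 0.85}, {"dx": -35, "dy": 0, "dz": -30, "rx": 0, "ry": 0, "rz": 0, "fingers": 0.85}, {"dx": -35, "dy": 0, "dz": -20, "rx": 0, "ry": 0, "rz": 0, "fingers": 0.85}, {"dx": -35, "dy": 0, "dz": -10, "rx": 0, "ry": 0, "rz": 0, "fingers": 0.85}, {"dx": -35, "dy": 0, "dz": 0, "rx": 0, "ry": 0, "rz": 0, "fingers": 0.85}, {"dx": -30, "dy": 0, "dz": 0, "rx": 0, "ry": 0, "rz": 0, "fingers": 0.85}, {"dx": 0, "dy": 0, "dz": 0, "rx": 0, "ry": 0, "rz": 0, "fingers": 0.85}, {"dx": 0, "dy": 0, "dz": 0, "rx": 0, "ry": 0, "rz": 0, "fingers": 0.85}]'

```text
clock: 31.13
ee_pos: [0.5331, -0.2803, 0.2145]
orientation: [0.662, 0.749, 0.0, -0.0]
ft_force: [0.1, 0.2, -0.0]
gripper_width: 0.0806
gripper_force: 0.0
```

Run:
```python
from h import *
a=snap('side','side12')['frame'][150:330,220:420];b=snap('scene','scene12')['frame'][150:400,190:440]
cv2.imwrite('pics/fin.png',np.hstack([cv2.resize(a,(400,400),interpolation=cv2.INTER_CUBIC),cv2.resize(b,(400,400),interpolation=cv2.INTER_CUBIC)]))
print(bot.read_state()['ee_pos'])
```

```text
[ 0.53317445 -0.27851362  0.21436066]
```

View pics/fin.png

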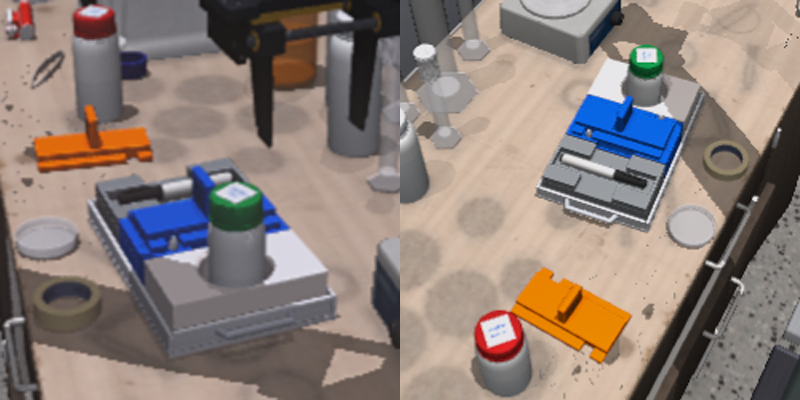

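The final picture shows the green bottle standing in the well (235,245), the blue cover flat (625,130) and the marker in the grey trough (605,170). The red bottle and orange cover have not moved.

```bash
python3 -c "
from workcell import bot
print(bot.job_done())"
```

```text
the job is handed in; nothing more can be done
None
```

The tray is packed and handed in at about 31 s: tube under its blue cover, marker in the grey trough and green bottle in the well, with the red bottle and orange cover left where they were.

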